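# Draw down the hutch flap with the hook pole

### The job

Take the hook pole from its rest, hook it sideways through the brass eye of the closed hutch flap, feel that it has caught, pull the flap off its catch and let it down gently on the hook until it lies fully open; then unhook and lay the pole back in its rest. Keep your hand off the hutch, do not wrench the eye, do not let the flap drop, and leave the jars and the other things on the desk where they are.

Things in the scene. Friction and masses are not known exactly. Their poses are not given: they have to be found in the camera images.
- hutch: White desk cabinet 340 wide, 220 deep, 338 high on the right of the desk; a blue drop-down flap closes its upper half. Fixed. Origin: centre of its underside; its front looks along its own -x, which points to world +y within 15 degrees; y along its width, z up.
- eye_mid (a point): Middle of the eye's adjustment, a point moving with the flap: 26 mm in front of its outer face, 118 up from the hinge (shut: 283 above the desk, axes parallel to the hutch's). The brass eye, a rigid ring of 6 mm wire, hole 16.5, outside 29, hole axis along the hutch's y, is bolted in a slotted plate with its centre up to 15 mm above or below this point, how far is not measured.
- flap_hinge (a point): Point on the hinge line right below the eye, 165 above the desk; the line runs along the hutch's y at the flap's lower outer edge. Shut, eye_mid lies 118 mm above and 26 mm in front of it; open, the eye hangs under the flap. Flap 298 wide, 148 high, 14 thick.
- flap (a joint): Flap angle, rad: 0 shut (upright), 1.52 fully open (level, on its stays). The top swings out along the hutch's -x and down. A sprung ball catch holds it until the eye is pulled outwards with about 7 to 12 N (more if snatched) and is passed within 0.1 rad; from there the flap falls by its own weight (0.3 to 0.65 kg) on a lightly damped hinge unless held back.
- pole: Hook pole, 0.2 kg, level in its rest. Red flat-sided handle 130 long, 24 wide, 26 high; origin at its centre, x along the pole to the hook, z up. 8 mm steel rod runs on along x. At x = 200 a 6 mm hook turns square to +y for 22 mm, then 7 mm back towards the handle: a level J whose lip keeps it in an eye (centre lines).
- hook (a point): Middle of the hook's crossbar, at x = 200, y = 11 mm in the pole's frame.
- rest: Wooden pole rest, base 260 x 90 x 12, fixed, on the left half of the desk. Origin under the pole's handle, x along the pole as it lies there (within 20 degrees of world -y). Two forks 12 thick, flared upwards, tops 90 above the desk: at x = -45 for the handle (27 mm wide at the bottom), at x = 130 for the rod (17 mm).
- rest_seat (a point): Where the pole's origin lies when it rests in the forks (at first within 8 mm along x): 75 above the desk, over the rest's origin; same axes as the rest.
- jar_a: Glass jar with brass lid, diameter 60, 85 high, one of three standing in a row about 90 in front of the hutch. Origin: centre of its underside.
- jar_b: Middle jar of the row, same size.
- jar_c: Third jar of the row, same size.
- squeeze_bottle: Red bottle, diameter 56, 160 high, at the back of the desk. Origin: centre of underside.
- jug: Clear plastic measuring mug, diameter 104, 140 high, at the back of the desk. Origin: centre of underside.
- dish: Glass bowl, diameter 120, 45 high, in the middle near the robot. Origin: centre of underside.
- clear_block: Clear acrylic block 75 x 45 x 30, in the middle of the desk. Origin: centre of underside.
- beaker: Glass cup, diameter 68, 90 high, at the back left. Origin: centre of underside.

How it is judged:
On the way, in this order (a step that is already met when the one before it is completed fails the run):
1. the flap is drawn off its catch and hangs part open on the hook (value of joint flap between 0.15 and 1.1 rad and distance between hook and eye_mid below 0.025 m), for 0.2 s.
2. the flap is fully down with the hook still at the eye (value of joint flap above 1.42 rad and distance between hook and eye_mid below 0.025 m), for 0.2 s.
At the end, for the whole second after the job is handed in: The flap lies open (beyond 1.42 rad), and the pole lies still in both forks of its rest: its origin within 25 mm of the seat point seen from above and 6 mm in height, its axis within 0.1 rad of the rest's (value of joint flap above 1.42 rad and horizontal distance between pole and rest_seat below 0.025 m and z of pole in the frame of rest_seat between -0.006 and 0.006 m and angle between the x axis of pole and the x axis of rest_seat, either way round below 0.1 rad and linear speed of pole below 0.02 m/s); the robot touches nothing.
It fails at once if the eye or hutch is wrenched: more than 18 N between pole and hutch (contact force between pole and hutch above 18 N).
It fails at once if the flap drops: it swings faster than 1.2 rad/s (velocity of joint flap above 1.2 rad/s).
It fails at once if the hand or arm touches the hutch (contact force between any of the fingers, the arm and hutch above 1 N).
It fails at once if a jar or another thing on the desk is shifted by more than 15 mm (distance of any of jar_a, jar_b, jar_c, squeeze_bottle, jug, dish, clear_block, beaker from where it was at the start of the episode above 0.015 m).
It also fails if it takes over 72 s, if anything falls off the work surface, if the arm or the gripper's body presses on something with over 40 N, if the wrist force passes 120 N, or if a joint passes its speed limit or range.

### The arm

A 6-joint arm with a two-finger parallel gripper is mounted at the origin on the work surface. World frame = base frame: x ahead of the robot, y to its left, z up, the work surface at z = 0. Lengths are in m, angles in rad, forces in N, time in s.
With the tool pointing down it reaches from about 0.4 to 0.825 m from the base axis. Payload 7 kg.
Tool frame: the origin (TCP) lies between the finger pads; the fingertips stand 8 mm ahead of it and the grasp point (between the pads) lies 11 mm behind it (arm.finger_overhang is the distance from the TCP to the fingertips, in m); z points along the fingers, y is the line along which they close (so a half turn about z gives the same grasp; the last joint's range is limited). The gripper opens to 88 mm and grips with 3 to 60 N. Pads are 19 mm wide; open, the fingers measure 130 mm over their backs; the gripper's body (78 mm by 193 mm) begins 47 mm behind the grasp point.
Start: joints at [1.609, 0.359, 0.012, 0, -1.224, -0.288], TCP at [0.167, 0.654, 0.235] pointing down, gripper open.
Joint ranges: [-3.07, 3.07], [-1.43, 2.12], [-1.02, 1.25], [-3.03, 1.67], [-3.05, -0], [-3.03, 3.03]. Speed limits (rad/s): [2.39, 2.39, 3.01, 3.14, 3.14, 3.14].

### API

Orientations are given as [roll, pitch, yaw] about the fixed x, y, z axes, in that order (R = Rz(yaw) Ry(pitch) Rx(roll)).
In Python, from station import arm gives the robot as it stands.
- The arm moves only by the tool move_arm, never from a script. Its argument "rows" is text: rows parted by semicolons, each of 7 numbers parted by spaces: the turn, a rotation vector about the tool's x, y, z in degrees, then the shift along the tool's x, y, z in m, then the finger opening in m, from 0 to 0.0876. A call has 1 to 8 rows; each row shifts and turns the commanded pose from where the row before left it, along the tool's axes as they then stand; what a row does not reach is not made up. A row lasts 1/8 s, in which the tool goes at most 62.5 mm and 10.7 degrees, less where a joint would pass 70% of its speed; a pose out of reach is approached as far as the arm can. A call is refused whole if a number of a shift passes 0.0625 or a number of a turn 10.7, either way. A call with a gripper value outside its range is refused whole. The fingers move at their own pace and stop on an object; "squeeze" is the grip in N (left out, the last holds). Time passes only in rows, so rows that do not move let the fingers close. It gives the time, the measured TCP pose, the force, the opening and the grip force at its end, in the units of the state.
- arm.get_state(): the state, without advancing time (a new reading comes with each control period).
- arm.grab_frame(name): name is "scene" or "top" or "wrist"; returns (picture, depth): 420x560x3 uint8, blue, green, red; 420x560 float32, m along the optical axis (not along the pixel's ray), 0 where there is no reading.
- arm.camera_model(name): a dict with "mtx" (3x3 intrinsics, pixels), "camera_from_world" (4x4, takes a point from world to camera coordinates); the wrist camera has in their place "mount" (4x4, takes a point from camera to tool coordinates, whose origin is the TCP and whose axes are the flange's). Camera axes: x right, y down, z forward; pixel columns grow to the right and rows downward; lengths in m; the calibration is good to about 2 mm. The wrist camera is an equidistant fisheye: a pixel r from the principal point sees the ray r / f radians off the axis. A picture is of the moment at which its call begins: read the wrist's pose just before it. camera_model takes no time and is no camera call.
- arm.job_done(): hands the job in; it is judged then, once.
The state is a dict: "t": time; "q": joint angles; "qd": joint speeds; "joint_efforts": joint torques, N m; "eef_pos": TCP position; "ee_rot": TCP orientation; "force": force on the tool from outside, world axes, zero at the start; "moment": the same for the moment, N m; "width": finger opening in m; "gripper_force": force on a finger pad.
Only numpy, scipy, OpenCV 4.12 (cv2) and the standard library are available. Lean on these libraries where they do the work, as an engineer would, in place of code of your own. Each camera call takes 0.05 s, during which the arm holds its last target. There are 200 camera calls.

## Working session

There is one attempt and no reset: what is moved stays moved. The work goes in short steps, Python scripts to look and compute and a tool call to move; the robot and the scene stay as the last step left them, time stands still between calls to the robot, and variables do not carry over. Pictures are saved under pics/ and viewed, at most 10 in all, crops included, and the job is handed in when it is done.

Besides the shell and the picture viewer there is one more tool, called after ">>>" by a JSON object that holds its "fn" and its "kwargs". move_arm: Moves the arm, as the interface text tells. Its arguments: {"type":"object","properties":{"rows":{"type":"string"},"squeeze":{"type":"number"}},"required":["rows"]}

```bash
mkdir -p pics; ls; python3 - <<'E'
from station import arm
import cv2,numpy as np
np.set_printoptions(precision=4,suppress=True)
for n in ("scene","top"):
    p,d=arm.grab_frame(n); cv2.imwrite(f"pics/{n}0.png",p); np.savez(f"pics/{n}0.npz",p=p,d=d)
    m=arm.camera_model(n); print(n,m["mtx"],m["camera_from_world"])
print(arm.camera_model("wrist")); print(arm.get_state())
E
```

```text
pics
scene [[468.4091   0.     283.9708]
 [  0.     468.4091 210.4876]
 [  0.       0.       1.    ]] [[-0.7967  0.6044  0.0053  0.4734]
 [ 0.5187  0.6882 -0.5073 -0.2103]
 [-0.3102 -0.4014 -0.8617  1.7141]
 [ 0.      0.      0.      1.    ]]
top [[472.1911   0.     278.7911]
 [  0.     472.1911 208.7234]
 [  0.       0.       1.    ]] [[ 0.0403 -0.9992  0.0024 -0.0532]
 [-0.9767 -0.0399 -0.2106  0.5918]
 [ 0.2106  0.0062 -0.9776  1.2576]
 [ 0.      0.      0.      1.    ]]
{'mtx': array([[325.1923,   0.    , 282.0884],
       [  0.    , 325.1923, 213.4799],
       [  0.    ,   0.    ,   1.    ]]), 'mount': array([[ 0.0005, -0.9578, -0.2875,  0.0776],
       [ 1.    ,  0.0005,  0.0002, -0.0002],
       [-0.    , -0.2875,  0.9578, -0.1511],
       [ 0.    ,  0.    ,  0.    ,  1.    ]])}
{'t': 0.1, 'q': array([ 1.6091,  0.3593,  0.0112, -0.0003, -1.2241, -0.2881]), 'qd': array([ 0.    , -0.0023,  0.0021,  0.0008,  0.    ,  0.0002]), 'joint_efforts': array([ -0.0012, -58.4163,  29.3753,   7.0156,   0.0102,  -0.0001]), 'eef_pos': array([0.1668, 0.6537, 0.2337]), 'ee_rot': array([ 3.1401, -0.0001, -0.2499]), 'force': array([-0.584 , -0.4872,  0.1234]), 'moment': array([-0.0184,  0.0567, -0.0106]), 'gripper_force': 0.0, 'width': 0.0877771432702718}
```

View pics/scene0.png

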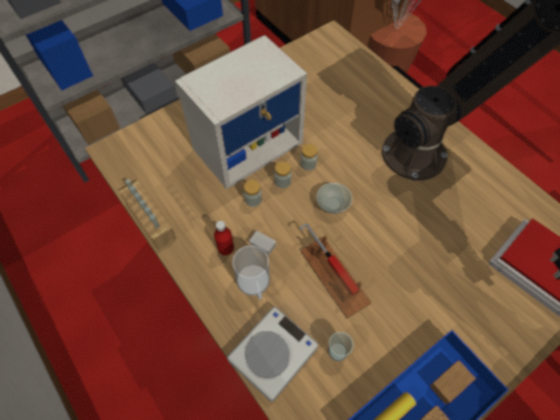

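View pics/top0.png

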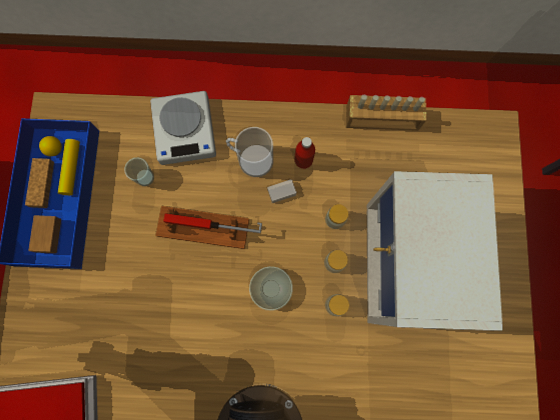

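The scene picture shows the hutch, with its brass eye at about (265,112), and the pole in its rest near (335,265). In the top picture the eye is at (383,250), the hook at about (262,229), the handle from (165,218) to (212,225), and the jars at x≈338.

```bash
cat > h.py <<'E'
from station import arm
import cv2, numpy as np
np.set_printoptions(precision=4,suppress=True)
def cloud(n,d):
    m=arm.camera_model(n); K=m["mtx"]; T=np.linalg.inv(m["camera_from_world"])
    v,u=np.mgrid[:d.shape[0],:d.shape[1]]
    c=np.stack([(u-K[0,2])/K[0,0]*d,(v-K[1,2])/K[1,1]*d,d],-1)
    return c@T[:3,:3].T+T[:3,3]
def proj(n,P):
    m=arm.camera_model(n); T=m["camera_from_world"]
    c=np.atleast_2d(P)@T[:3,:3].T+T[:3,3]; p=c@m["mtx"].T
    return p[:,:2]/p[:,2:]
E
python3 - <<'E'
from h import *
for n in ("top","scene"):
    z=np.load(f"pics/{n}0.npz"); p,d=z["p"],z["d"]; X=cloud(n,d); ok=d>0
    hsv=cv2.cvtColor(p,cv2.COLOR_BGR2HSV); h,s,v=[hsv[...,i].astype(int) for i in range(3)]
    top=ok&(abs(X[...,2]-.338)<.006)&(X[...,1]<0)
    lab,N=cv2.connectedComponents(top.astype(np.uint8))[::-1][0],0
    P=X[top]; r=cv2.minAreaRect(P[:,:2].astype(np.float32)); print(n,"hutch top",len(P),r,P[:,2].mean()); print(cv2.boxPoints(r))
    red=ok&((h<8)|(h>172))&(s>150)&(v>80)&(X[...,2]>.06)&(X[...,2]<.11)&(X[...,1]>.05)&(X[...,1]<.5)&(X[...,0]>.3)&(X[...,0]<.6)
    P=X[red]; print("handle",len(P),np.median(P,0),cv2.minAreaRect(P[:,:2].astype(np.float32)),np.percentile(P[:,2],[5,50,95]))
    c,_,w=np.linalg.svd(P[:,:2]-P[:,:2].mean(0),full_matrices=False)[0:3]; print("axis",w[0],P.mean(0))
    br=ok&(h>12)&(h<32)&(s>90)&(X[...,2]>.24)&(X[...,2]<.32)&(X[...,1]<0.1)
    P=X[br]; vv,uu=np.nonzero(br); 
    if len(P): print("brass",len(P),P.min(0),P.max(0),np.median(P,0),uu.min(),uu.max(),vv.min(),vv.max())
    for name,m in (("jars",ok&(abs(X[...,2]-.085)<.008)&(h>12)&(h<32)&(s>90)&(X[...,1]<0.05)),):
        nn,l,st,ce=cv2.connectedComponentsWithStats(m.astype(np.uint8))
        for i in range(1,nn):
            if st[i,4]>40: print("jar",X[l==i].mean(0),st[i,4])
    rod=ok&(s<70)&(X[...,2]>.06)&(X[...,2]<.1)&(X[...,1]>.02)&(X[...,1]<.3)&(X[...,0]>.33)&(X[...,0]<.55)
    P=X[rod]; print("rod",len(P)); 
    if len(P)>5: print(P.min(0),P.max(0))
z=np.load("pics/top0.npz")["p"]; s=np.load("pics/scene0.npz")["p"]
a=cv2.resize(z[195:255,150:290],None,fx=5.5,fy=5.5,interpolation=2); b=cv2.resize(s[80:150,210:330],None,fx=4,fy=4,interpolation=2)
o=np.zeros((a.shape[0]+b.shape[0]-60,770,3),np.uint8); o[:a.shape[0],:]=a[:, :770]; o[a.shape[0]:,:b.shape[1]]=b[:o.shape[0]-a.shape[0]]; cv2.imwrite("pics/c1.png",o); print(o.shape)
E
```

```text
top hutch top 15829 ((0.4637545943260193, -0.3965663015842438), (0.34069448709487915, 0.22238793969154358), 0.4555789828300476) 0.33698832771807485
[[ 0.2925 -0.2867]
 [ 0.2943 -0.5091]
 [ 0.635  -0.5064]
 [ 0.6332 -0.284 ]]
handle 412 [0.5459 0.2208 0.0863] ((0.5465871095657349, 0.22114574909210205), (0.1288479119539261, 0.02433377504348755), 84.49934387207031) [0.0815 0.0863 0.0906]
axis [-0.0988 -0.9951] [0.5459 0.2204 0.0863]
brass 266 [ 0.0783 -0.2877  0.24  ] [0.6319 0.0513 0.32  ] [ 0.1002 -0.0275  0.2531] 233 392 173 419
jar [ 0.8962 -0.3279  0.0798] 951
jar [ 0.5833 -0.1922  0.0834] 290
jar [ 0.4567 -0.1921  0.0839] 303
jar [ 0.3374 -0.197   0.0841] 317
rod 118
[0.5223 0.02   0.0683] [0.5487 0.1352 0.083 ]
scene hutch top 5810 ((0.23780319094657898, -0.3018476963043213), (0.3316114842891693, 0.8844864964485168), 68.6743392944336) 0.33709902948255605
[[-0.2345 -0.2955]
 [ 0.5895 -0.6171]
 [ 0.7101 -0.3082]
 [-0.1139  0.0134]]
handle 368 [0.5507 0.223  0.087 ] ((0.5467268824577332, 0.22272226214408875), (0.13230374455451965, 0.03145136684179306), 84.8028335571289) [0.079  0.087  0.0915]
axis [0.0841 0.9965] [0.5503 0.2244 0.0865]
brass 118 [-0.1281 -0.2906  0.2404] [0.4735 0.0806 0.3129] [ 0.0578 -0.0581  0.275 ] 261 471 68 118
jar [ 0.3417 -0.1921  0.0836] 164
jar [ 0.4603 -0.1884  0.0843] 166
jar [ 0.9081 -0.3212  0.0805] 807
jar [ 0.5869 -0.1882  0.0842] 179
rod 98
[0.5256 0.0225 0.0655] [0.5492 0.149  0.0874]
(550, 770, 3)
```

View pics/c1.png

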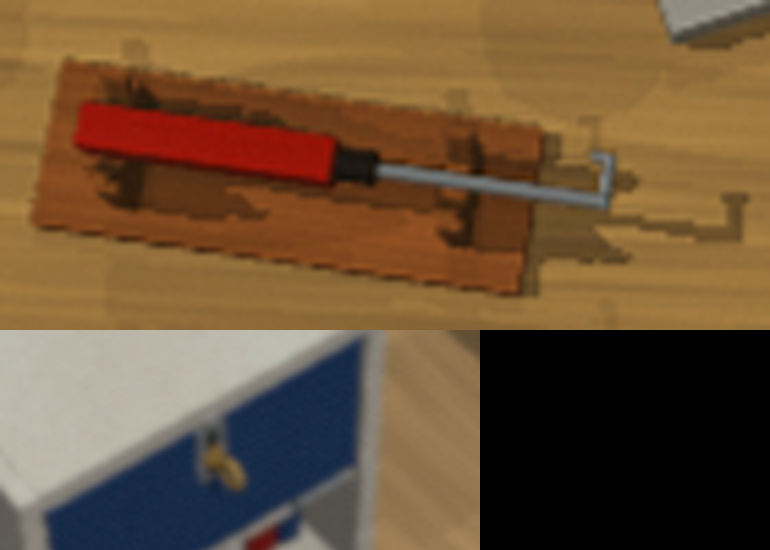

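The crop shows the pole lying with its J-hook turned to world +x, and the eye standing out from the middle of the blue flap. I'll start with the yaw turn.

>>> {"fn": "move_arm", "kwargs": {"rows": "0 0 10.1 0 0 0 0.0876;0 0 10.1 0 0 0 0.0876;0 0 10.1 0 0 0 0.0876;0 0 10.1 0 0 0 0.0876;0 0 10.1 0 0 0 0.0876;0 0 10.1 0 0 0 0.0876;0 0 10.1 0 0 0 0.0876;0 0 10.1 0 0 0 0.0876", "squeeze": 60}}

```text
t: 1.1
eef_pos: [0.1668, 0.6538, 0.234]
ee_rot: [3.142, -0.001, -1.666]
force: [1.1, -0.3, 0.0]
width: 0.0875
gripper_force: 0.0
```

```bash
cat >> h.py <<'E'
from scipy.spatial.transform import Rotation as R
def rpose():
    s=arm.get_state(); return s,np.array(s["eef_pos"]),R.from_euler("xyz",s["ee_rot"])
def goal(p,Rg):
    "shift in tool axes and rotvec deg from the measured pose to the goal"
    s,p0,R0=rpose(); print("t",s["t"],"p",p0,"rpy",np.degrees(s["ee_rot"]),"q",s["q"],"F",s["force"],"w",s["width"])
    print("turn(deg)",np.degrees((R0.inv()*Rg).as_rotvec()),"shift in tool now",R0.inv().apply(p-p0),"in goal axes",Rg.inv().apply(p-p0))
def Rtool(yawdeg,tilt):
    "tool x along yaw, pitched: body leaning towards +x by tilt"
    c,s_=np.cos(np.radians(yawdeg)),np.sin(np.radians(yawdeg)); t=np.radians(tilt)
    a=np.array([c,s_,0]); u=np.array([0,0,1.])
    z=-np.cos(t)*u-np.sin(t)*a; y=np.array([s_,-c,0]); x=np.cross(y,z)
    return R.from_matrix(np.stack([x,y,z],1))
E
python3 - <<'E'
from h import *
th=-95.5; a=np.array([np.cos(np.radians(th)),np.sin(np.radians(th)),0])
Rg=Rtool(th,10); g=np.array([.5467,.2215,.075])+.048*a
print(Rg.as_matrix())
goal(g+Rg.apply([0,0,.011]),Rg)
z=np.load("pics/top0.npz"); X=cloud("top",z["d"]); hsv=cv2.cvtColor(z["p"],cv2.COLOR_BGR2HSV)
m=(X[...,1]>-.31)&(X[...,1]<-.2)&(X[...,2]>.24)&(X[...,0]>.35)&(X[...,0]<.58)&(hsv[...,0]>12)&(hsv[...,0]<32)&(hsv[...,1]>80)
for v,u in np.argwhere(m)[:60]: print(u,v,X[v,u],end=' ')
E
```

```text
[[-0.0944 -0.9954  0.0166]
 [-0.9803  0.0958  0.1728]
 [-0.1736  0.     -0.9848]]
t 1.1 p [0.1668 0.6538 0.234 ] rpy [179.997   -0.0562 -95.4473] q [ 1.6091  0.3591  0.0114 -0.0002 -1.2241 -1.7041] F [ 1.1044 -0.2721  0.0023] w 0.08754729045013193
turn(deg) [  0.0076 -10.0562   0.0523] shift in tool now [ 0.4402 -0.4192  0.1702] in goal axes [ 0.4628 -0.4196  0.0909]
388 246 [ 0.4688 -0.2824  0.2862] 389 246 [ 0.4694 -0.2855  0.2828] 390 246 [ 0.4648 -0.2801  0.3156] 377 247 [ 0.4651 -0.2567  0.2896] 378 247 [ 0.4649 -0.2586  0.2912] 388 247 [ 0.4667 -0.2826  0.2855] 389 247 [ 0.4665 -0.2844  0.2876] 390 247 [ 0.4625 -0.2799  0.3163] 374 248 [ 0.4628 -0.2503  0.2878] 375 248 [ 0.4625 -0.252   0.2903] 376 248 [ 0.4624 -0.254   0.2918] 377 248 [ 0.4623 -0.256   0.2932] 378 248 [ 0.4625 -0.2584  0.2924] 379 248 [ 0.4628 -0.261   0.2906] 380 248 [ 0.4623 -0.2623  0.2951] 381 248 [ 0.4627 -0.265   0.293 ] 382 248 [ 0.4627 -0.2672  0.2932] 383 248 [ 0.4629 -0.2696  0.2929] 384 248 [ 0.4634 -0.2726  0.2895] 385 248 [ 0.4643 -0.276   0.2843] 386 248 [ 0.4647 -0.2789  0.2817] 387 248 [ 0.4648
[... 609 characters left out ...]
622 -0.2806  0.2839] 388 249 [ 0.4625 -0.2832  0.2828] 389 249 [ 0.4616 -0.2838  0.29  ] 390 249 [ 0.4616 -0.2859  0.2906] 374 250 [ 0.4596 -0.2524  0.277 ] 375 250 [ 0.4602 -0.2554  0.2736] 376 250 [ 0.4604 -0.2578  0.2729] 377 250 [ 0.461  -0.2609  0.2691] 378 250 [ 0.4612 -0.2634  0.2682] 379 250 [ 0.4607 -0.2648  0.2725] 380 250 [ 0.461  -0.2674  0.271 ] 381 250 [ 0.4607 -0.2691  0.274 ] 382 250 [ 0.461  -0.2717  0.2724] 383 250 [ 0.4603 -0.2727  0.2784] 384 250 [ 0.4597 -0.2739  0.2834] 385 250 [ 0.4599 -0.2764  0.2825] 386 250 [ 0.4602 -0.2789  0.2814] 387 250 [ 0.4602 -0.2812  0.2815] 388 250 [ 0.4603 -0.2834  0.2815] 389 250 [ 0.4595 -0.2841  0.2886] 390 250 [ 0.4595 -0.2862  0.2894]
```

>>> {"fn": "move_arm", "kwargs": {"rows": "0 -10 0 0 0 0 0.0876;0 0 0 0.044 -0.040 0 0.0876;0 0 0 0.044 -0.040 0 0.0876;0 0 0 0.044 -0.040 0 0.0876;0 0 0 0.044 -0.040 0 0.0876;0 0 0 0.044 -0.040 0 0.0876;0 0 0 0.044 -0.040 0 0.0876;0 0 0 0.044 -0.040 0 0.0876"}}

```text
t: 2.1
eef_pos: [0.4194, 0.3253, 0.1809]
ee_rot: [-3.141, 0.175, -1.66]
force: [0.9, 1.1, -0.2]
width: 0.0873
gripper_force: 0.0
```

>>> {"fn": "move_arm", "kwargs": {"rows": "0 0 0 0.044 -0.040 0 0.0876;0 0 0 0.044 -0.040 0 0.0876;0 0 0 0.044 -0.040 0 0.0876;0 0 0 0.022 -0.020 0 0.0876;0 0 0 0 0 0 0.0876;0 0 0 0 0 0 0.0876"}}

```text
t: 2.85
eef_pos: [0.5443, 0.1635, 0.1541]
ee_rot: [3.141, 0.174, -1.661]
force: [0.1, -0.9, 0.2]
width: 0.0871
gripper_force: 0.0
```

```bash
cat >> h.py <<'E'
def wcam(name):
    s,p0,R0=rpose(); p,d=arm.grab_frame("wrist"); m=arm.camera_model("wrist"); K,M=m["mtx"],m["mount"]
    v,u=np.mgrid[:420,:560]; x=(u-K[0,2])/K[0,0]; y=(v-K[1,2])/K[1,1]; r=np.hypot(x,y)+1e-9
    k=np.tan(r)/r; c=np.stack([x*k*d,y*k*d,d],-1)
    T=c@M[:3,:3].T+M[:3,3]; W=R0.apply(T.reshape(-1,3)).reshape(T.shape)+p0
    cv2.imwrite(f"pics/{name}.png",p); np.savez(f"pics/{name}.npz",p=p,d=d,T=T,W=W); return p,d,T,W
E
python3 - <<'E'
from h import *
th=-95.5; a=np.array([np.cos(np.radians(th)),np.sin(np.radians(th)),0])
Rg=Rtool(th,10); g=np.array([.5467,.2215,.075])+.048*a
p,d,T,W=wcam("w1")
goal(g+Rg.apply([0,0,.011]),Rg)
hsv=cv2.cvtColor(p,cv2.COLOR_BGR2HSV); h,s,v=[hsv[...,i].astype(int) for i in range(3)]
m=((h<8)|(h>172))&(s>170)&(v>60)&(W[...,2]>.08)&(W[...,2]<.096)&(d>0)
P=W[m]; print(len(P),cv2.minAreaRect(P[:,:2].astype(np.float32)),P[:,2].mean(),np.linalg.svd(P-P.mean(0),full_matrices=False)[2][0],P.mean(0))
E
```

```text
t 2.9 p [0.5442 0.1639 0.1543] rpy [179.9868  10.0033 -95.0906] q [ 0.5354  0.2237 -0.315  -0.176  -0.937  -0.5265] F [0.5007 0.4818 0.5142] w 0.08763300793839464
turn(deg) [0.0843 0.0033 0.4032] shift in tool now [0.0044 0.0029 0.0908] in goal axes [0.0044 0.003  0.0908]
3165 ((0.5465888381004333, 0.22134092450141907), (0.1285819262266159, 0.023821698501706123), 84.16073608398438) 0.08863805670463036 [-0.1014 -0.9948 -0.0068] [0.5448 0.2022 0.0886]
```

View pics/w1.png

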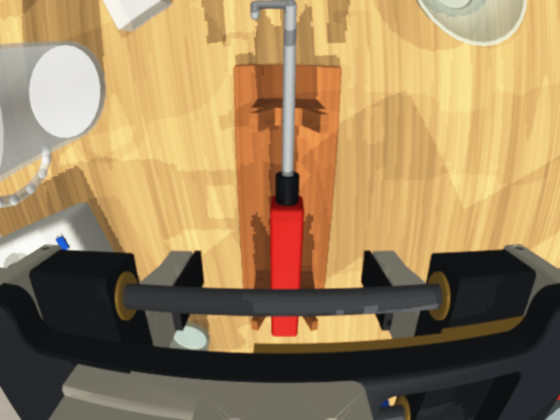

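The wrist view shows the handle (285,265) centred between the open fingers, with the hook at (270,8). I'll descend and grip.

>>> {"fn": "move_arm", "kwargs": {"rows": "0 0 0.7 0.0044 0.003 0.02 0.0876;0 0 0 0 0 0.03 0.0876;0 0 0 0 0 0.025 0.0876;0 0 0 0 0 0.0158 0.0876;0 0 0 0 0 0 0.0876;0 0 0 0 0 0 0.03;0 0 0 0 0 0 0.02;0 0 0 0 0 0 0.01", "squeeze": 20}}

```text
t: 3.9
eef_pos: [0.543, 0.1752, 0.0649]
ee_rot: [3.14, 0.175, -1.672]
force: [-0.2, -0.5, -0.2]
width: 0.0632
gripper_force: 0.0
```

>>> {"fn": "move_arm", "kwargs": {"rows": "0 0 0 0 0 0 0;0 0 0 0 0 0 0;0 0 0 0 0 0 0;0 0 0 0 0 0 0", "squeeze": 60}}

```text
t: 4.4
eef_pos: [0.5427, 0.1751, 0.0641]
ee_rot: [3.139, 0.174, -1.672]
force: [-0.3, -0.5, 1.4]
width: 0.0233
gripper_force: 60.1
```

```bash
python3 - <<'E'
from h import *
s,p,R0=rpose(); print(s)
E
```

```text
{'t': 4.4, 'q': array([ 0.5534,  0.3326, -0.3987, -0.2065, -0.745 , -0.5094]), 'qd': array([-0.0023,  0.0008,  0.0024,  0.0018, -0.0011, -0.0002]), 'joint_efforts': array([ -0.2704, -48.9965,  22.8915,   5.1407,   0.3717,  -0.0181]), 'eef_pos': array([0.5427, 0.1751, 0.0641]), 'ee_rot': array([ 3.1393,  0.1744, -1.6724]), 'force': array([-0.263 , -0.4992,  1.3707]), 'moment': array([-0.504 , -0.0549,  0.0712]), 'gripper_force': 60.082159638404846, 'width': 0.023334969966360555}
```

```bash
cat >> h.py <<'E'
def tcp_for(P,px,py=0,yaw=-89.5,tilt=10,xg=.048):
    "TCP that puts pole point (px,py) at P"
    Rg=Rtool(yaw,tilt); a=np.array([np.cos(np.radians(yaw)),np.sin(np.radians(yaw)),0]); b=np.array([-a[1],a[0],0])
    return np.array(P)-(px-xg)*a-py*b+Rg.apply([0,0,.011]),Rg
E
python3 - <<'E'
from h import *
p,Rg=tcp_for([.422,-.259,.280],.1965); print(p); goal(p+[0,.07,0],Rg)
E
```

```text
[ 0.4207 -0.1086  0.2692]
t 4.4 p [0.5427 0.1751 0.0641] rpy [179.8697   9.9944 -95.8228] q [ 0.5534  0.3326 -0.3987 -0.2065 -0.745  -0.5094] F [-0.263  -0.4992  1.3707] w 0.023334969966360555
turn(deg) [-0.9675  0.0014 -6.2268] shift in tool now [ 0.1859  0.1002 -0.2408] in goal axes [ 0.1737  0.1238 -0.2389]
```

>>> {"fn": "move_arm", "kwargs": {"rows": "0 0 0 -0.0017 0 -0.0098 0;0 0 0 -0.0043 0 -0.0246 0;0 0 0 -0.0078 0 -0.0443 0;0 0 0 -0.0087 0 -0.0492 0;0 0 0 -0.0087 0 -0.0492 0;0 0 0 -0.0043 0 -0.0246 0;0 0 0 0 0 0 0;0 0 0 0 0 0 0"}}

```text
t: 5.4
eef_pos: [0.5423, 0.1747, 0.2678]
ee_rot: [3.138, 0.174, -1.673]
force: [-0.3, -0.5, -2.8]
width: 0.0237
gripper_force: 60.0
```

>>> {"fn": "move_arm", "kwargs": {"rows": "-0.97 0 -6.23 0 0 0 0;0 0 0 0.0148 0.0085 -0.0024 0;0 0 0 0.045 0.027 -0.0085 0;0 0 0 0.045 0.027 -0.0085 0;0 0 0 0.045 0.027 -0.0085 0;0 0 0 0.045 0.027 -0.0085 0;0 0 0 0.014 0.007 -0.002 0;0 0 0 0 0 0 0"}}

```text
t: 6.4
eef_pos: [0.4206, -0.0394, 0.27]
ee_rot: [3.141, 0.175, -1.565]
force: [0.7, 0.1, -2.9]
width: 0.0233
gripper_force: 60.0
```

```bash
python3 - <<'E'
from h import *
p,Rg=tcp_for([.422,-.259,.280],.1965); goal(p,Rg)
p,d,T,W=wcam("w2")
# enlarge upper part
q=p[0:170,180:400]; cv2.imwrite("pics/w2c.png",cv2.resize(q,None,fx=3.5,fy=3.5,interpolation=cv2.INTER_CUBIC))
E
```

```text
t 6.4 p [ 0.4206 -0.0394  0.27  ] rpy [179.9658  10.0034 -89.6818] q [ 0.2088 -0.0736 -0.361  -0.1802 -1.2533 -0.1493] F [ 0.7064  0.1087 -2.8857] w 0.023340636853840448
turn(deg) [ 0.0027  0.0034 -0.1791] shift in tool now [ 0.0683  0.0003 -0.0112] in goal axes [ 0.0683  0.0005 -0.0112]
```

View pics/w2c.png

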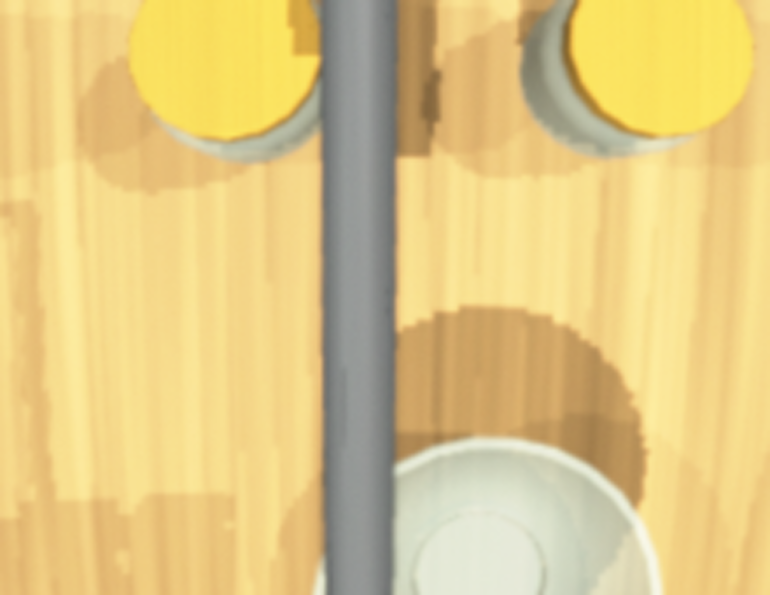

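The hook (tool x≈0.16) lies just outside the wrist view with this lean; the crop shows only the rod running off the top. I'll put the pole back and regrasp leaning the other way, so the wrist camera sees hook and eye together.

>>> {"fn": "move_arm", "kwargs": {"rows": "0 0 0 -0.014 -0.007 0.002 0;0 0 0 -0.045 -0.027 0.0085 0;0 0 0 -0.045 -0.027 0.0085 0;0 0 0 -0.045 -0.027 0.0085 0;0 0 0 -0.045 -0.027 0.0085 0;0 0 0 -0.0148 -0.0085 0.0024 0;0.97 0 6.23 0 0 0 0;0 0 0 0 0 0 0"}}

```text
t: 7.45
eef_pos: [0.5427, 0.1762, 0.2683]
ee_rot: [3.138, 0.174, -1.671]
force: [0.6, 0.1, -0.7]
width: 0.0233
gripper_force: 60.0
```

>>> {"fn": "move_arm", "kwargs": {"rows": "0 0 0 0.0043 0 0.0246 0;0 0 0 0.0087 0 0.0492 0;0 0 0 0.0087 0 0.0492 0;0 0 0 0.0039 0 0.0221 0;0 0 0 0 0 0 0"}}

```text
t: 8.07
eef_pos: [0.5417, 0.1746, 0.1198]
ee_rot: [3.136, 0.172, -1.671]
force: [-0.5, 0.1, -1.4]
width: 0.0234
gripper_force: 60.0
```

```bash
python3 - <<'E'
from h import *
Rs=R.from_euler("xyz",[3.1393,.1744,-1.6724]); goal(np.array([.5427,.1751,.0641]),Rs)
E
```

```text
t 8.075 p [0.5417 0.1746 0.1198] rpy [179.6898   9.8719 -95.7598] q [ 0.555   0.2628 -0.3502 -0.184  -0.8649 -0.542 ] F [-0.4764  0.0968 -1.3938] w 0.023422246451302347
turn(deg) [ 0.1894 -0.1207  0.0603] shift in tool now [ 0.0089 -0.0013  0.055 ] in goal axes [ 0.009  -0.0011  0.055 ]
```

>>> {"fn": "move_arm", "kwargs": {"rows": "0 0 0 0.0044 -0.001 0.025 0;0 0 0 0.0030 0 0.018 0;0 0 0 0.0014 0 0.0085 0;0 0 0 0.0002 0 0.0025 0;0 0 0 0 0 0 0;0 0 0 0 0 0 0"}}

```text
t: 8.82
eef_pos: [0.5442, 0.1757, 0.0677]
ee_rot: [3.141, 0.175, -1.672]
force: [-0.8, 0.4, -2.1]
width: 0.0236
gripper_force: 60.0
```

```bash
python3 - <<'E'
from h import *
Rs=R.from_euler("xyz",[3.1393,.1744,-1.6724]); goal(np.array([.5427,.1751,.0641]),Rs)
E
```

```text
t 8.825 p [0.5442 0.1757 0.0677] rpy [179.9435  10.0403 -95.797 ] q [ 0.553   0.3293 -0.3936 -0.2049 -0.7518 -0.5109] F [-0.7898  0.4095 -2.1353] w 0.023574136362051
turn(deg) [-0.0706  0.0479  0.0242] shift in tool now [0.0013 0.0014 0.0034] in goal axes [0.0013 0.0014 0.0034]
```

>>> {"fn": "move_arm", "kwargs": {"rows": "0 0 0 0.0008 0.0012 0.0032 0;0 0 0 0 0 0 0;0 0 0 0 0 0 0.0236;0 0 0 0 0 0 0.028;0 0 0 0 0 0 0.05;0 0 0 0 0 0 0.0876;0 0 0 0 0 0 0.0876;0 0 0 0 0 0 0.0876"}}

```text
t: 9.82
eef_pos: [0.5425, 0.1753, 0.0635]
ee_rot: [3.139, 0.174, -1.672]
force: [-0.1, -0.1, 1.2]
width: 0.0623
gripper_force: 0.0
```

>>> {"fn": "move_arm", "kwargs": {"rows": "0 8 0 0 0 -0.004 0.0876;0 8 0 0 0 -0.002 0.0876;0 8 0 0 0 0 0.0876;0 8 0 0 0 0 0.0876;0 0 0 0 0 0 0.0876;0 0 0 0 0 0 0.0876"}}

```text
t: 10.58
eef_pos: [0.5422, 0.1746, 0.0691]
ee_rot: [3.138, -0.383, -1.671]
force: [-0.2, -0.7, 0.2]
width: 0.0882
gripper_force: 0.0
```

```bash
python3 - <<'E'
from h import *
p,d,T,W=wcam("w3")
hsv=cv2.cvtColor(p,cv2.COLOR_BGR2HSV); h,s,v=[hsv[...,i].astype(int) for i in range(3)]
m=((h<8)|(h>172))&(s>170)&(v>60)&(W[...,2]>.075)&(W[...,2]<.1)&(d>0)
P=W[m]; print(len(P),P.mean(0),cv2.minAreaRect(P[:,:2].astype(np.float32)),P.max(0),P.min(0))
th=-95.6; a=np.array([np.cos(np.radians(th)),np.sin(np.radians(th)),0])
Rg=Rtool(th,-22); g=np.array([.5466,.2214,.075])+.050*a; goal(g+Rg.apply([0,0,.011]),Rg)
z,dd=arm.grab_frame("top"); X=cloud("top",dd)
hsv=cv2.cvtColor(z,cv2.COLOR_BGR2HSV); h,s,v=[hsv[...,i].astype(int) for i in range(3)]
q=((h<8)|(h>172))&(s>150)&(v>80)&(X[...,2]>.06)&(X[...,2]<.11)&(X[...,1]>.05)&(X[...,1]<.5)&(X[...,0]>.3)&(X[...,0]<.6)
print(q.sum(),X[q].max(0),X[q].min(0))
E
```

```text
3835 [0.5548 0.1673 0.0883] ((0.6432472467422485, 0.0584392249584198), (0.048043392598629, 0.3687218129634857), 38.58808135986328) [0.777  0.2075 0.0929] [ 0.5298 -0.0707  0.075 ]
t 10.625 p [0.5423 0.1743 0.0695] rpy [179.8543 -21.9234 -95.7778] q [ 0.8037  0.4719 -0.4     0.2712 -1.0236 -1.0847] F [-0.2307  0.3057 -0.0479] w 0.0878183780282017
turn(deg) [ 0.2122  0.0768 -0.1648] shift in tool now [0.0046 0.0003 0.0069] in goal axes [0.0046 0.0003 0.0069]
90 [0.5544 0.1975 0.0928] [0.5296 0.1573 0.08  ]
```

View pics/w3.png

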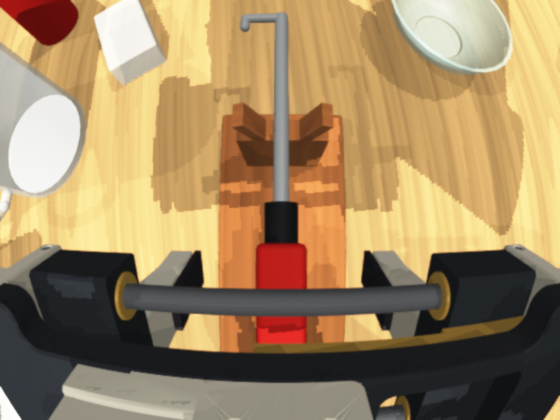

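The wrist view now shows the hook at (263,18) and the pole seated straight in the forks. I'll lean slightly more and grip.

```bash
python3 - <<'E'
from h import *
th=-95.7; a=np.array([np.cos(np.radians(th)),np.sin(np.radians(th)),0])
Rg=Rtool(th,-27); g=np.array([.5466,.2214,.075])+.053*a; goal(g+Rg.apply([0,0,.011]),Rg)
E
```

```text
t 10.675 p [0.5424 0.1741 0.0698] rpy [179.8786 -21.9101 -95.8143] q [ 0.8033  0.4714 -0.4     0.2713 -1.0237 -1.0849] F [-0.2206  0.1989 -0.3932] w 0.08765933537038988
turn(deg) [ 0.1686  5.09   -0.0987] shift in tool now [0.008  0.0005 0.0082] in goal axes [0.0073 0.0006 0.0089]
```

>>> {"fn": "move_arm", "kwargs": {"rows": "0 5.1 0 0.008 0.0005 0.0082 0.0876;0 0 0 0 0 0 0.04;0 0 0 0 0 0 0.02;0 0 0 0 0 0 0.01;0 0 0 0 0 0 0;0 0 0 0 0 0 0;0 0 0 0 0 0 0;0 0 0 0 0 0 0", "squeeze": 60}}

```text
t: 11.68
eef_pos: [0.5409, 0.1642, 0.0649]
ee_rot: [3.139, -0.473, -1.671]
force: [1.1, -0.1, 0.9]
width: 0.0235
gripper_force: 60.1
```

```bash
python3 - <<'E'
from h import *
s,p,R0=rpose(); print(s)
u=R0.inv().apply([0,0,1]); print("up in tool",u)
E
```

```text
{'t': 11.675, 'q': array([ 0.8202,  0.5081, -0.4046,  0.318 , -1.0682, -1.133 ]), 'qd': array([ 0.    ,  0.0013,  0.0012,  0.0041, -0.0001, -0.0014]), 'joint_efforts': array([  0.1486, -59.6405,  19.5509,   4.881 ,  -1.3911,   0.043 ]), 'eef_pos': array([0.5409, 0.1642, 0.0649]), 'ee_rot': array([ 3.1392, -0.473 , -1.6709]), 'force': array([ 1.1265, -0.1236,  0.8928]), 'moment': array([ 1.6361, -0.5387,  0.1176]), 'gripper_force': 60.06596624851227, 'width': 0.023528561724747356}
up in tool [ 0.4556  0.0021 -0.8902]
```

>>> {"fn": "move_arm", "kwargs": {"rows": "0 0 0 0.0046 0 -0.0089 0;0 0 0 0.0114 0 -0.0222 0;0 0 0 0.0228 0 -0.0445 0;0 0 0 0.0228 0 -0.0445 0;0 0 0 0.0228 0 -0.0445 0;2.84 0 -5.55 0.0091 0 -0.0178 0;0 0 0 0 0 0 0;0 0 0 0 0 0 0"}}

```text
t: 12.68
eef_pos: [0.5406, 0.1637, 0.2689]
ee_rot: [3.138, -0.473, -1.564]
force: [0.3, -0.2, -2.8]
width: 0.0235
gripper_force: 60.0
```

```bash
python3 - <<'E'
from h import *
p,Rg=tcp_for([.422,-.259,.280],.1965,0,-89.5,-27,.053); print(p); goal(p+[0,.05,0],Rg)
E
```

```text
[ 0.4208 -0.1205  0.2702]
t 12.675 p [0.5406 0.1637 0.2689] rpy [179.7805 -27.1091 -89.5952] q [ 0.8428  0.2953 -0.2168  0.3107 -1.4311 -0.9387] F [ 0.3201 -0.2451 -2.8214] w 0.02346637965286059
turn(deg) [ 0.2628 -0.1089 -0.085 ] shift in tool now [0.2083 0.1211 0.1057] in goal axes [0.2083 0.1219 0.1047]
```

>>> {"fn": "move_arm", "kwargs": {"rows": "0 0 0 0.018 0.0105 0.009 0;0 0 0 0.04 0.0232 0.02 0;0 0 0 0.045 0.0265 0.0227 0;0 0 0 0.045 0.0265 0.0227 0;0 0 0 0.04 0.0232 0.02 0;0 0 0 0.0203 0.0116 0.0106 0;0 0 0 0 0 0 0;0 0 0 0 0 0 0"}}

```text
t: 13.68
eef_pos: [0.4221, -0.0698, 0.2713]
ee_rot: [3.139, -0.473, -1.563]
force: [0.3, 0.1, -1.6]
width: 0.0239
gripper_force: 60.0
```

```bash
python3 - <<'E'
from h import *
p,Rg=tcp_for([.422,-.259,.280],.1965,0,-89.5,-27,.053); goal(p,Rg)
p,d,T,W=wcam("w4")
# hook pixels: points 0.13..0.16 ahead
hsv=cv2.cvtColor(p,cv2.COLOR_BGR2HSV); 
m=(W[...,2]>.26)&(d>0)&(W[...,1]<-.12)
vv,uu=np.nonzero(m); print(len(vv),uu.min(),uu.max(),vv.min(),vv.max())
for v in range(0,60,4):
    u=np.nonzero(m[v])[0]
    if len(u): print(v,u.min(),u.max(),W[v,u.min()],W[v,u.max()])
t,dt=arm.grab_frame("top"); s,ds=arm.grab_frame("scene"); np.savez("pics/ts4.npz",t=t,s=s,dt=dt,ds=ds)
f=lambda a:cv2.resize(a,(400,280),interpolation=cv2.INTER_CUBIC)
o=np.vstack([np.hstack([f(t[215:285,310:410]),f(s[70:140,220:320])]),np.hstack([f(p[:140,180:380]),f(p)])]); cv2.imwrite("pics/c4.png",o)
E
```

```text
t 13.675 p [ 0.4221 -0.0698  0.2713] rpy [179.8479 -27.0997 -89.5358] q [ 0.6529 -0.0497 -0.6421  0.3858 -1.2993 -0.8107] F [ 0.344   0.098  -1.6495] w 0.023899011111709428
turn(deg) [ 0.1684 -0.0996 -0.032 ] shift in tool now [0.0447 0.0016 0.0241] in goal axes [0.0447 0.0017 0.024 ]
3572 41 436 0 173
0 41 436 [ 0.6328 -0.284   0.2939] [ 0.2934 -0.2872  0.2656]
4 44 434 [ 0.6329 -0.284   0.2882] [ 0.2936 -0.2867  0.2608]
8 47 229 [ 0.6329 -0.2838  0.2824] [ 0.4612 -0.2501  0.2727]
12 50 92 [ 0.6316 -0.2823  0.2776] [ 0.5936 -0.2855  0.26  ]
16 54 73 [ 0.6325 -0.2841  0.2697] [ 0.6154 -0.2861  0.2609]
20 57 67 [ 0.6311 -0.2824  0.2649] [ 0.6216 -0.2831  0.2605]
36 244 289 [ 0.4466 -0.2102  0.2847] [ 0.4188 -0.2112  0.2831]
40 243 289 [ 0.4471 -0.2078  0.2834] [ 0.4188 -0.2069  0.2841]
44 243 289 [ 0.447  -0.2046  0.2833] [ 0.4188 -0.2036  0.2841]
48 243 289 [ 0.4468 -0.2015  0.283 ] [ 0.4188 -0.2006  0.2837]
52 277 289 [ 0.426  -0.1969  0.2841] [ 0.4188 -0.1977  0.2832]
56 276 289 [ 0.4266 -0.1953  0.2822] [ 0.4189 -0.1943  0.2835]
```

View pics/c4.png

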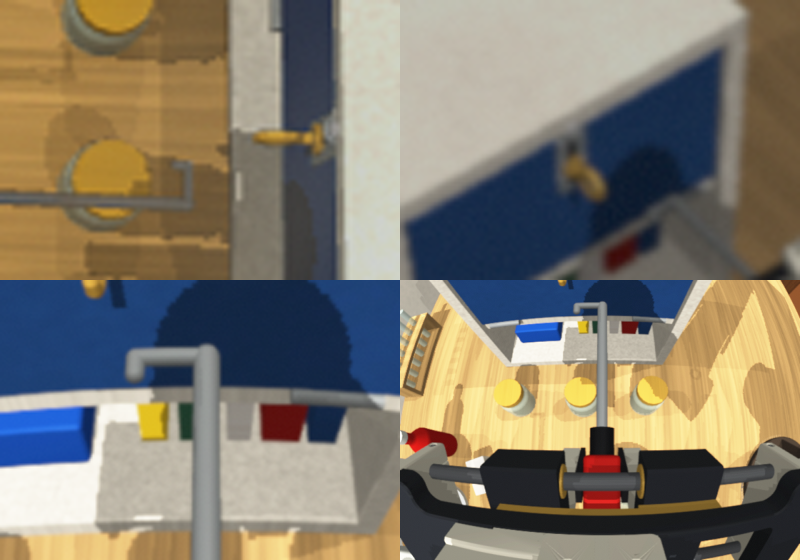

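The composite shows the hook at full-frame wrist pixels (245–289, 34–50), with the eye's lower front just entering at (229,5). In the top view the hook lies short of the eye and about 40 mm towards the robot. I'll advance alongside the eye.

>>> {"fn": "move_arm", "kwargs": {"rows": "0 0 0 0.0067 0 0.0036 0;0 0 0 0.0134 0 0.0072 0;0 0 0 0.0134 0 0.0072 0;0 0 0 0.0112 0 0.006 0;0 0 0 0 0 0 0;0 0 0 0 0 0 0"}}

```text
t: 14.58
eef_pos: [0.422, -0.1211, 0.2706]
ee_rot: [3.14, -0.473, -1.563]
force: [-0.4, -0.7, -2.0]
width: 0.024
gripper_force: 60.0
```

```bash
cat > meas.py <<'E'
from h import *
import sys
n=sys.argv[1]
p,Rg=tcp_for([.422,-.259,.280],.1965,0,-89.5,-27,.053); goal(p,Rg)
p,d,T,W=wcam(n)
hsv=cv2.cvtColor(p,cv2.COLOR_BGR2HSV); h,s,v=[hsv[...,i].astype(int) for i in range(3)]
near=(d>0)&(W[...,2]>.25)&(W[...,1]<-.2)&(W[...,1]>-.28)&(W[...,0]>.38)&(W[...,0]<.5)
br=near&(h>10)&(h<35)&(s>90)
st=near&(s<70)
for nm,m in(("eye",br),("steel",st)):
    P=W[m]; vv,uu=np.nonzero(m)
    print(nm,len(P),"pix",uu.min(),uu.max(),vv.min(),vv.max())
    print("1/50/99%",*np.percentile(P,[1,50,99],axis=0))
P=W[br]
for y in np.arange(-.278,-.24,.003):
    q=P[abs(P[:,1]-y)<.0015]
    if len(q)>2: print(round(y,4),len(q),"x",q[:,0].min(),q[:,0].max(),"z",q[:,2].min(),q[:,2].max())
P=W[st]
for x in np.arange(.41,.47,.003):
    q=P[abs(P[:,0]-x)<.0015]
    if len(q)>2: print("x",round(x,4),len(q),"y",q[:,1].min(),q[:,1].max(),"z",q[:,2].min(),np.percentile(q[:,2],90))
cv2.imwrite(f"pics/{n}c.png",cv2.resize(p[:130,170:340],None,fx=4.5,fy=4.5,interpolation=cv2.INTER_CUBIC))
E
python3 meas.py w5
```

```text
t 14.575 p [ 0.422  -0.1211  0.2706] rpy [179.8846 -27.081  -89.5545] q [ 0.5363 -0.0661 -0.6725  0.4263 -1.2479 -0.7243] F [-0.4136 -0.6636 -2.0401] w 0.023961590914005994
turn(deg) [ 0.1401 -0.081  -0.0486] shift in tool now [-0.0008  0.0012  0.    ] in goal axes [-0.0008  0.0012  0.    ]
eye 611 pix 210 226 17 61
1/50/99% [ 0.4597 -0.2796  0.2708] [ 0.4617 -0.258   0.2868] [ 0.4657 -0.247   0.2956]
steel 1589 pix 211 289 33 123
1/50/99% [ 0.4187 -0.263   0.2803] [ 0.4236 -0.2383  0.2846] [ 0.447  -0.2009  0.2865]
-0.278 24 x 0.45963054196130443 0.46535017745168844 z 0.28045035352101555 0.2853307634138852
-0.275 11 x 0.45929029633226254 0.4608872326790218 z 0.2764396027117777 0.28433013128350093
-0.272 31 x 0.4596484241406673 0.4620986265433573 z 0.2744539666132807 0.2899021178983066
-0.269 68 x 0.45993137620930985 0.4658681489255164 z 0.27168410853792485 0.2939784768364621
-0.266 54 x 0.4599811678329625 0.46605252712176753 z 0.2697752547399877 0.29516419288484375
-0.263 47 x 0.4599558791901337 0.46568898804522457 z 0.2699292723667847 0.295680958726658
-0.26 55 x 0.4598739956278188
[... 869 characters left out ...]
0.28061156418519645 0.2849255552224424
x 0.434 45 y -0.2632934298209547 -0.2581030352841816 z 0.2804817562341033 0.2851627783240068
x 0.437 45 y -0.26339635270784045 -0.25730664988319335 z 0.27993883045828793 0.28493385819721884
x 0.44 45 y -0.26354357758316005 -0.2567327461774035 z 0.2805489421132316 0.28470529848759546
x 0.443 84 y -0.26302593137147023 -0.2508947849872421 z 0.28009148019388097 0.28465887724946237
x 0.446 61 y -0.26244125331478546 -0.2512612510152389 z 0.2811655661763579 0.28473385239881255
x 0.461 10 y -0.2671764939007578 -0.2526898980085889 z 0.2695018772648018 0.2712546116347651
x 0.464 3 y -0.24907616570905333 -0.24900626025705414 z 0.2737154862781728 0.2747125186916433
```

View pics/w5c.png

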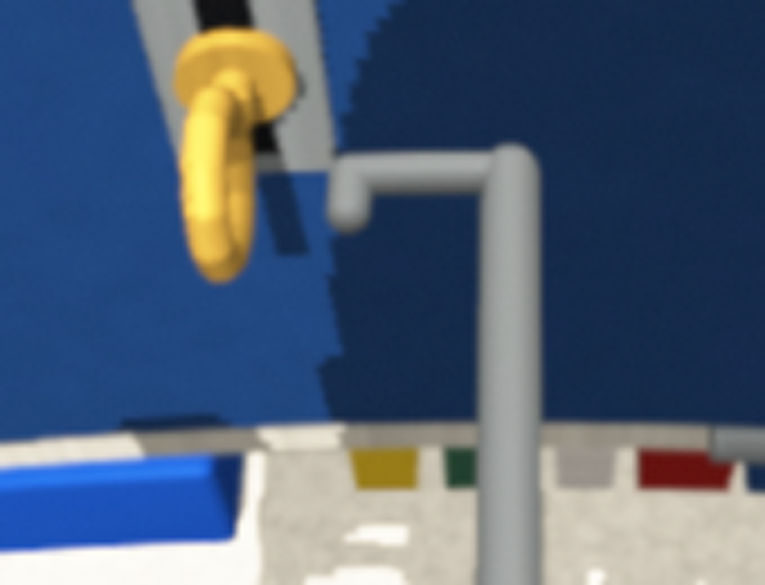

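The crop shows the ring (crop 215,180) left of the J-hook (crop 345–540, 150–230), level with it. Measured ring centre is (0.4627, −0.260, 0.2818); the hook needs 2.8 mm further in and then about 29 mm sideways.

>>> {"fn": "move_arm", "kwargs": {"rows": "0 0 0 0.0025 0 0.0013 0;0 0 0 0 -0.003 0 0;0 0 0 0 -0.003 0 0;0 0 0 0 -0.003 0 0;0 0 0 0 -0.003 0 0;0 0 0 0 -0.002 0 0;0 0 0 0 0 0 0"}}

```text
t: 15.5
eef_pos: [0.4361, -0.1236, 0.2704]
ee_rot: [3.139, -0.473, -1.562]
force: [-0.8, 0.5, -2.1]
width: 0.0239
gripper_force: 60.0
```

>>> {"fn": "move_arm", "kwargs": {"rows": "0 0 0 0 -0.002 0 0;0 0 0 0 -0.002 0 0;0 0 0 0 -0.002 0 0;0 0 0 0 0 0 0"}}

```text
t: 16.0
eef_pos: [0.4421, -0.1236, 0.2704]
ee_rot: [3.139, -0.473, -1.562]
force: [-1.1, 1.4, -1.8]
width: 0.0238
gripper_force: 60.0
```

```bash
python3 meas.py w6 | head -30
```

```text
t 16.0 p [ 0.4421 -0.1236  0.2704] rpy [179.8588 -27.0916 -89.5117] q [ 0.5035 -0.0291 -0.6423  0.4377 -1.2306 -0.7009] F [-1.1471  1.3681 -1.838 ] w 0.023771844791312693
turn(deg) [ 0.1465 -0.0915 -0.0105] shift in tool now [-0.003   0.0213 -0.0013] in goal axes [-0.003   0.0213 -0.0013]
eye 494 pix 244 256 18 63
1/50/99% [ 0.4598 -0.2794  0.271 ] [ 0.4622 -0.2546  0.2894] [ 0.4655 -0.2471  0.2955]
steel 1481 pix 243 289 32 126
1/50/99% [ 0.4389 -0.2651  0.2809] [ 0.4432 -0.2346  0.2845] [ 0.4604 -0.2006  0.2865]
-0.278 17 x 0.45987467872679727 0.4657183196200195 z 0.2815061155309021 0.2849117460617593
-0.275 6 x 0.4596983859886891 0.46046110868980666 z 0.28081111213227156 0.28289540792221307
-0.272 18 x 0.45974698515083895 0.46111124141856497 z 0.2776784977148356 0.28781324525102936
-0.269 19 x 0.46024742716750094 0.46488691022973355 z 0.28066170599639045 0.29476509220211244
-0.266 29 x 0.4603611610384241 0.46537289023344286 z 0.2712565578543666 0.2950628845324471
-0.263 41 x 0.4602928467157975 0.46548594137194454 z 0.2698931453700622 0.29596323409925523
-0.26 44 x 0.46022437201182
[... 585 characters left out ...]
28368113602406964 0.2860054363654545
x 0.446 329 y -0.2661348470587467 -0.2002922090081941 z 0.2801921912610935 0.2849416684369177
x 0.449 40 y -0.26600429418558375 -0.2603255291166092 z 0.28017957908068275 0.28464690940521203
x 0.452 41 y -0.2651893762641949 -0.2602420256288029 z 0.2803680107417462 0.2845853126432271
x 0.455 45 y -0.26542749351885764 -0.25974229789543757 z 0.2801959128065811 0.2846496509631528
x 0.458 44 y -0.26602091274496675 -0.26030945798513905 z 0.27989854443001044 0.28467458000738605
x 0.461 17 y -0.2646910060301534 -0.25977668319789465 z 0.2804141034534212 0.2848797013344837
x 0.467 12 y -0.2599080190121361 -0.24891180296115278 z 0.2816962870121264 0.29126708854923156
```

>>> {"fn": "move_arm", "kwargs": {"rows": "0 0 0 0 -0.003 0 0;0 0 0 0 -0.003 0 0;0 0 0 0 -0.0025 0 0;0 0 0 0 0 0 0;0 0 0 -0.0018 0 -0.0009 0;0 0 0 -0.0018 0 -0.0009 0;0 0 0 -0.0018 0 -0.0009 0;0 0 0 0 0 0 0"}}

```text
t: 17.05
eef_pos: [0.4505, -0.1173, 0.2704]
ee_rot: [3.139, -0.473, -1.562]
force: [-0.6, 0.6, -2.4]
width: 0.0239
gripper_force: 60.0
```

>>> {"fn": "move_arm", "kwargs": {"rows": "0 0 0 -0.0009 0 -0.00045 0;0 0 0 -0.0009 0 -0.00045 0;0 0 0 0 0 0 0"}}

```text
t: 17.42
eef_pos: [0.4503, -0.1156, 0.2703]
ee_rot: [3.139, -0.473, -1.562]
force: [0.1, -2.0, -2.3]
width: 0.0235
gripper_force: 60.0
```

>>> {"fn": "move_arm", "kwargs": {"rows": "0 0 0 -0.0009 0 -0.00045 0;0 0 0 0 0 0 0"}}

```text
t: 17.68
eef_pos: [0.4501, -0.1151, 0.2704]
ee_rot: [3.138, -0.474, -1.562]
force: [1.7, -5.7, -3.7]
width: 0.0238
gripper_force: 60.0
```

Caught: the pull reads −5.7 N. I'll pull on in small steps.

>>> {"fn": "move_arm", "kwargs": {"rows": "0 0 0 -0.0005 0 -0.0002 0;0 0 0 0 0 0 0"}}

```text
t: 17.92
eef_pos: [0.45, -0.1149, 0.2704]
ee_rot: [3.138, -0.475, -1.562]
force: [2.6, -8.8, -3.0]
width: 0.0238
gripper_force: 60.0
```

>>> {"fn": "move_arm", "kwargs": {"rows": "0 0 0 -0.0005 0 -0.0002 0;0 0 0 0 0 0 0"}}

```text
t: 18.18
eef_pos: [0.45, -0.1143, 0.2702]
ee_rot: [3.138, -0.474, -1.562]
force: [2.3, -8.3, -3.4]
width: 0.0234
gripper_force: 60.0
```

>>> {"fn": "move_arm", "kwargs": {"rows": "0 0 0 -0.0005 0 -0.0002 0;0 0 0 0 0 0 0"}}

```text
t: 18.42
eef_pos: [0.4501, -0.1134, 0.2701]
ee_rot: [3.138, -0.474, -1.562]
force: [1.4, -5.4, -4.0]
width: 0.0236
gripper_force: 60.0
```

The flap is yielding. I'll raise the hook inside the ring to take up play before it tips over.

>>> {"fn": "move_arm", "kwargs": {"rows": "0 0 0 0.0008 0 -0.0015 0;0 0 0 0.0005 0 -0.0010 0;0 0 0 0 0 0 0"}}

```text
t: 18.8
eef_pos: [0.4496, -0.1133, 0.2721]
ee_rot: [3.137, -0.473, -1.562]
force: [2.8, -5.9, -7.2]
width: 0.0235
gripper_force: 60.0
```

```bash
cat > st.py <<'E'
from h import *
import sys
off=np.array([-.1392,.0114])
def plan(ths,pz=.0045):
    s,p0,R0=rpose(); h=np.array([p0[1]+off[0],p0[2]+off[1]])
    print("t",s["t"],"p",p0,"rpy",np.degrees(s["ee_rot"]),"F",s["force"],"M",s["moment"])
    for th in ths:
        f=.219+th; e=np.array([-.286+.1197*np.sin(f),.165+.1197*np.cos(f)+pz])
        print("th",th,"shift tool from here",R0.inv().apply([0,*(e-h)]),"world",e-h)
def flapang(W):
    # blue panel plane
    pass
plan([float(a) for a in sys.argv[2:]],float(sys.argv[1]))
E
python3 st.py .0045 0 .05 .1 .15 .2 .3
```

```text
t 18.8 p [ 0.4496 -0.1133  0.2721] rpy [179.7618 -27.0795 -89.5102] F [ 2.8353 -5.8751 -7.1952] M [ 1.3495 -0.5125  0.4837]
th 0.0 shift tool from here [0.0079 0.0001 0.0009] world [-0.0075  0.0028]
th 0.05 shift tool from here [ 0.0021  0.     -0.0005] world [-0.0017  0.0014]
th 0.1 shift tool from here [-0.0038 -0.     -0.0015] world [ 0.004  -0.0004]
th 0.15 shift tool from here [-0.0097 -0.0001 -0.0023] world [ 0.0097 -0.0024]
th 0.2 shift tool from here [-0.0157 -0.0001 -0.0028] world [ 0.0152 -0.0047]
th 0.3 shift tool from here [-0.0276 -0.0002 -0.0028] world [ 0.0259 -0.0101]
```

>>> {"fn": "move_arm", "kwargs": {"rows": "0 0 0 -0.001 0 -0.0002 0;0 0 0 -0.001 0 -0.0002 0;0 0 0 0 0 0 0"}}

```text
t: 19.18
eef_pos: [0.45, -0.111, 0.2721]
ee_rot: [3.138, -0.473, -1.562]
force: [-0.9, -1.4, -4.5]
width: 0.0235
gripper_force: 60.0
```

>>> {"fn": "move_arm", "kwargs": {"rows": "0 0 0 -0.001 0 -0.0002 0;0 0 0 -0.001 0 -0.0002 0;0 0 0 0 0 0 0"}}

```text
t: 19.55
eef_pos: [0.4508, -0.1086, 0.2722]
ee_rot: [3.14, -0.473, -1.562]
force: [0.2, 0.7, -2.0]
width: 0.0234
gripper_force: 60.0
```

>>> {"fn": "move_arm", "kwargs": {"rows": "0 0 0 -0.001 0 -0.0002 0;0 0 0 -0.001 0 -0.0002 0;0 0 0 0 0 0 0"}}

```text
t: 19.92
eef_pos: [0.4504, -0.1069, 0.2714]
ee_rot: [3.139, -0.473, -1.562]
force: [-0.1, -0.0, -2.8]
width: 0.0235
gripper_force: 60.0
```

```bash
python3 st.py .0045 .1 .2; python3 meas.py w7 | sed -n 3,20p
```

```text
t 19.925 p [ 0.4504 -0.1069  0.2714] rpy [179.8683 -27.0888 -89.4953] F [-0.0637 -0.0052 -2.8446] M [ 1.859  -0.028  -0.0025]
th 0.1 shift tool from here [0.0023 0.     0.0007] world [-0.0024  0.0004]
th 0.2 shift tool from here [-0.0096 -0.0001 -0.0005] world [ 0.0088 -0.0039]
eye 858 pix 252 278 3 60
1/50/99% [ 0.455  -0.2756  0.2646] [ 0.4624 -0.2651  0.2846] [ 0.4712 -0.2359  0.2923]
steel 1862 pix 242 289 0 100
1/50/99% [ 0.4473 -0.2783  0.2548] [ 0.4538 -0.2437  0.2849] [ 0.4756 -0.2009  0.2928]
-0.275 24 x 0.4544509719000307 0.4709434042634469 z 0.25760435887484634 0.28717986756663727
-0.272 160 x 0.4543967350701599 0.47187251306172096 z 0.2715380962072972 0.2903344650910672
-0.269 222 x 0.45438352322970654 0.4717720935001702 z 0.27350294645679296 0.28920986886210154
-0.266 24 x 0.46019950492036854 0.4661818784413779 z 0.28002991219053963 0.2835244056649427
-0.263 5 x 0.46012059988494514 0.465998782029954 z 0.2762491611620552 0.2817074332675165
-0.26 20 x 0.46004261907769384 0.4648777981399287 z 0.2726822361069955 0.2875503457749256
-0.257 13 x 0.46030149338767107 0.4652130602311075 z 0.2878273250217859 0.291430773826439
-0.254 24 x 0.46019295432487617 0.4651278151895708 z 0.2680373460149698 0.29257332243021317
-0.251 35 x 0.4601535669875922 0.4656823646252728 z 0.2658066240073053 0.2930547958967922
-0.248 41 x 0.4600660924633477 0.4655147772450091 z 0.2670807626418073 0.29303180031701387
-0.245 49 x 0.4596030634940428 0.46592130181656244 z 0.2699725546903883 0.29278783900751415
-0.242 62 x 0.45985639209521656 0.4654981630777309 z 0.2706582966754375 0.29103970556550146
x 0.446 62 y -0.2462164238454246 -0.20071318815859934 z 0.2814216702722333 0.28403852076643954
x 0.449 355 y -0.2794693450818624 -0.2001312263117997 z 0.2517479201586545 0.28628836995129303
```

The flap is off the catch (θ≈0.09) with the hook in the ring. I'll ease it on along the arc.

>>> {"fn": "move_arm", "kwargs": {"rows": "0 0 0 -0.0012 0 -0.0001 0;0 0 0 -0.0012 0 -0.0001 0;0 0 0 -0.0012 0 -0.0001 0;0 0 0 -0.0012 0 -0.0001 0;0 0 0 -0.0012 0 0 0;0 0 0 -0.0012 0 0 0;0 0 0 -0.0012 0 0 0;0 0 0 -0.0012 0 -0.0001 0"}}

```text
t: 20.98
eef_pos: [0.4503, -0.0981, 0.2674]
ee_rot: [3.139, -0.473, -1.562]
force: [0.3, 0.6, -2.9]
width: 0.0237
gripper_force: 60.0
```

```bash
python3 st.py .0045 .2 .3 .4 .5 .6; python3 meas.py w8 | sed -n 3,6p
```

```text
t 20.975 p [ 0.4503 -0.0981  0.2674] rpy [179.8663 -27.0844 -89.5056] F [ 0.2532  0.5771 -2.8553] M [ 1.9064 -0.056   0.0305]
th 0.2 shift tool from here [ 0.     -0.     -0.0001] world [0.     0.0001]
th 0.3 shift tool from here [-0.012  -0.0001 -0.0001] world [ 0.0107 -0.0053]
th 0.4 shift tool from here [-0.0239 -0.0002  0.001 ] world [ 0.0208 -0.0118]
th 0.5 shift tool from here [-0.0356 -0.0003  0.0034] world [ 0.0302 -0.0192]
th 0.6 shift tool from here [-0.047  -0.0004  0.0069] world [ 0.0388 -0.0275]
eye 868 pix 252 278 0 58
1/50/99% [ 0.4549 -0.269   0.2607] [ 0.4624 -0.2574  0.2825] [ 0.4711 -0.2279  0.2893]
steel 1475 pix 242 289 0 87
1/50/99% [ 0.4471 -0.2708  0.2554] [ 0.4537 -0.235   0.2807] [ 0.4756 -0.2009  0.2882]
```

>>> {"fn": "move_arm", "kwargs": {"rows": "0 0 0 -0.0015 0 0 0;0 0 0 -0.0015 0 0 0;0 0 0 -0.0015 0 0 0;0 0 0 -0.0015 0 0 0;0 0 0 -0.0015 0 0 0;0 0 0 -0.0015 0 0 0;0 0 0 -0.0015 0 0 0;0 0 0 -0.0015 0 -0.0001 0"}}

```text
t: 22.02
eef_pos: [0.4502, -0.0874, 0.2619]
ee_rot: [3.139, -0.473, -1.562]
force: [-0.7, -0.3, -3.0]
width: 0.0238
gripper_force: 60.0
```

>>> {"fn": "move_arm", "kwargs": {"rows": "0 0 0 -0.0015 0 0.0001 0;0 0 0 -0.0015 0 0.0001 0;0 0 0 -0.0015 0 0.0001 0;0 0 0 -0.0015 0 0.0001 0;0 0 0 -0.0015 0 0.0001 0;0 0 0 -0.0015 0 0.0002 0;0 0 0 -0.0015 0 0.0002 0;0 0 0 -0.0015 0 0.0002 0"}}

```text
t: 23.02
eef_pos: [0.4501, -0.0772, 0.2555]
ee_rot: [3.139, -0.473, -1.562]
force: [-0.1, 0.4, -2.9]
width: 0.0235
gripper_force: 60.0
```

```bash
python3 st.py .0045 .4 .5 .6 .7 .8; python3 meas.py w9 | sed -n 3,6p
```

```text
t 23.025 p [ 0.4501 -0.0772  0.2555] rpy [179.8669 -27.0842 -89.507 ] F [-0.0604  0.3657 -2.854 ] M [ 2.1672 -0.0197 -0.0333]
th 0.4 shift tool from here [0.0002 0.     0.    ] world [-0.0002  0.0001]
th 0.5 shift tool from here [-0.0116 -0.0001  0.0024] world [ 0.0092 -0.0074]
th 0.6 shift tool from here [-0.023  -0.0002  0.0058] world [ 0.0178 -0.0157]
th 0.7 shift tool from here [-0.0341 -0.0002  0.0105] world [ 0.0256 -0.0248]
th 0.8 shift tool from here [-0.0446 -0.0003  0.0162] world [ 0.0323 -0.0347]
eye 825 pix 251 278 5 65
1/50/99% [ 0.4546 -0.2389  0.2519] [ 0.4621 -0.2269  0.2714] [ 0.471  -0.2032  0.2791]
steel 1071 pix 242 289 0 64
1/50/99% [ 0.4469 -0.248   0.2511] [ 0.457  -0.2174  0.2693] [ 0.4753 -0.2006  0.2878]
```

>>> {"fn": "move_arm", "kwargs": {"rows": "0 0 0 -0.0029 0 0.0006 0;0 0 0 -0.0029 0 0.0006 0;0 0 0 -0.0029 0 0.0006 0;0 0 0 -0.0029 0 0.0006 0;0 0 0 -0.0029 0 0.0008 0;0 0 0 -0.0029 0 0.0008 0;0 0 0 -0.0028 0 0.0009 0;0 0 0 -0.0028 0 0.0009 0"}}

```text
t: 24.08
eef_pos: [0.4499, -0.0593, 0.2398]
ee_rot: [3.139, -0.473, -1.562]
force: [0.9, 0.7, -2.9]
width: 0.024
gripper_force: 60.0
```

>>> {"fn": "move_arm", "kwargs": {"rows": "0 0 0 -0.0028 0 0.0011 0;0 0 0 -0.0028 0 0.0012 0;0 0 0 -0.0027 0 0.0012 0;0 0 0 -0.0027 0 0.0013 0;0 0 0 -0.0027 0 0.0013 0;0 0 0 -0.0026 0 0.0014 0;0 0 0 -0.0026 0 0.0014 0;0 0 0 -0.0026 0 0.0015 0"}}

```text
t: 25.08
eef_pos: [0.4498, -0.0449, 0.2207]
ee_rot: [3.139, -0.473, -1.562]
force: [-0.4, 0.5, -2.5]
width: 0.0237
gripper_force: 60.0
```

```bash
python3 st.py .0045 .8 .9 1.0 1.1 1.2; python3 meas.py w10 | sed -n 3,30p
```

```text
t 25.075 p [ 0.4498 -0.0449  0.2207] rpy [179.8662 -27.0836 -89.505 ] F [-0.3866  0.5241 -2.462 ] M [ 2.4799 -0.0343  0.0186]
th 0.8 shift tool from here [ 0.     -0.     -0.0001] world [0.0001 0.0001]
th 0.9 shift tool from here [-0.0099 -0.0001  0.0066] world [ 0.0058 -0.0104]
th 1.0 shift tool from here [-0.0191 -0.0001  0.0143] world [ 0.0105 -0.0214]
th 1.1 shift tool from here [-0.0274 -0.0002  0.0228] world [ 0.0141 -0.0328]
th 1.2 shift tool from here [-0.0349 -0.0002  0.0321] world [ 0.0165 -0.0445]Traceback (most recent call last):
  File "meas.py", line 12, in <module>
    print(nm,len(P),"pix",uu.min(),uu.max(),vv.min(),vv.max())
                          ~~~~~~^^
    return umr_minimum(a, axis, None, out, keepdims, initial, where)
ValueError: zero-size array to reduction operation minimum which has no identity
```

```bash
cat > m2.py <<'E'
from h import *
import sys
n=sys.argv[1]
p,d,T,W=wcam(n); s,p0,R0=rpose()
hook=np.array([p0[0]+.0115,p0[1]-.1392,p0[2]+.0114])
hsv=cv2.cvtColor(p,cv2.COLOR_BGR2HSV); h,sa,v=[hsv[...,i].astype(int) for i in range(3)]
D=W-hook; near=(d>0)&(np.abs(D[...,0])<.04)&(np.abs(D[...,1])<.04)&(np.abs(D[...,2])<.04)
for nm,m in(("eye",near&(h>10)&(h<35)&(sa>90)&(abs(D[...,0])<.006)),("steel",near&(sa<70)&(abs(D[...,0])<.025)&(D[...,1]>-.012)&(abs(D[...,2])<.012))):
    if m.sum()>3:
        P=D[m]; vv,uu=np.nonzero(m); print(nm,len(P),"pix",uu.min(),uu.max(),vv.min(),vv.max(),"rel hook 1/50/99%",*np.percentile(P,[1,50,99],axis=0))
hi=np.array([hook[0],-.286,.165])
m=(d>0)&(h>95)&(h<130)&(sa>100)&(W[...,2]>.14)&(W[...,1]>-.29)&(abs(W[...,0]-.463)<.145)
if m.sum()>50:
    P=W[m]; c=P.mean(0); nrm=np.linalg.svd(P-c,full_matrices=False)[2][2]; nrm*=np.sign(nrm[2]); print("blue",len(P),c,"normal",nrm,"dir from hinge, theta~",np.arctan2(c[1]+.286,c[2]-.165))
E
python3 m2.py w10b
```

```text
eye 617 pix 254 275 8 64 rel hook 1/50/99% [-0.0054 -0.0129 -0.0152] [0.0007 0.0009 0.0059] [0.0053 0.0128 0.0284]
steel 1037 pix 242 289 33 91 rel hook 1/50/99% [-0.0147 -0.0024 -0.0021] [-0.0094  0.0124  0.0017] [0.0133 0.0394 0.0038]
blue 6100 [ 0.4641 -0.1829  0.2705] normal [-0.0059  0.7745  0.6325] dir from hinge, theta~ 0.7738511140102565
```

>>> {"fn": "move_arm", "kwargs": {"rows": "0 0 0 -0.0025 0 0.0016 0;0 0 0 -0.0025 0 0.0016 0;0 0 0 -0.0025 0 0.0017 0;0 0 0 -0.0024 0 0.0017 0;0 0 0 -0.0024 0 0.0018 0;0 0 0 -0.0023 0 0.0019 0;0 0 0 -0.0023 0 0.002 0;0 0 0 -0.0022 0 0.002 0"}}

```text
t: 26.18
eef_pos: [0.4497, -0.0345, 0.1993]
ee_rot: [3.139, -0.473, -1.562]
force: [-0.2, 1.0, -3.2]
width: 0.0238
gripper_force: 60.0
```

>>> {"fn": "move_arm", "kwargs": {"rows": "0 0 0 -0.0022 0 0.0021 0;0 0 0 -0.0021 0 0.0021 0;0 0 0 -0.0021 0 0.0021 0;0 0 0 -0.002 0 0.0022 0;0 0 0 -0.0019 0 0.0022 0;0 0 0 -0.0019 0 0.0023 0;0 0 0 -0.0018 0 0.0024 0;0 0 0 -0.0018 0 0.0024 0"}}

```text
t: 27.18
eef_pos: [0.4495, -0.0286, 0.1762]
ee_rot: [3.139, -0.473, -1.562]
force: [-0.3, 0.7, -4.1]
width: 0.0239
gripper_force: 60.0
```

```bash
python3 st.py .0045 1.2 1.3 1.4 1.46 1.52 1.58; python3 m2.py w11
```

```text
t 27.175 p [ 0.4495 -0.0286  0.1762] rpy [179.8616 -27.091  -89.5068] F [-0.3189  0.6756 -4.1487] M [ 2.5626 -0.0038 -0.0002]
th 1.2 shift tool from here [-0.0001 -0.     -0.    ] world [ 0.0001 -0.    ]
th 1.3 shift tool from here [-0.0066 -0.      0.01  ] world [ 0.0014 -0.0119]
th 1.4 shift tool from here [-0.0121 -0.0001  0.0206] world [ 0.0014 -0.0239]
th 1.46 shift tool from here [-0.0149 -0.0001  0.0273] world [ 0.0008 -0.0311]
th 1.52 shift tool from here [-0.0172 -0.0001  0.0341] world [-0.0002 -0.0382]
th 1.58 shift tool from here [-0.0192 -0.0001  0.041 ] world [-0.0016 -0.0452]
eye 296 pix 258 268 32 63 rel hook 1/50/99% [-0.0017 -0.0081 -0.0146] [0.0011 0.0077 0.0015] [0.0042 0.0117 0.0081]
steel 1054 pix 243 289 33 92 rel hook 1/50/99% [-0.0146 -0.0026 -0.0015] [-0.0093  0.0121  0.0021] [0.0135 0.0396 0.004 ]
blue 15976 [ 0.462  -0.1591  0.2245] normal [ 0.0034 -0.165   0.9863] dir from hinge, theta~ 1.132500969509158
```

>>> {"fn": "move_arm", "kwargs": {"rows": "0 0 0 -0.0017 0 0.0024 0;0 0 0 -0.0017 0 0.0025 0;0 0 0 -0.0016 0 0.0025 0;0 0 0 -0.0016 0 0.0026 0;0 0 0 -0.0015 0 0.0026 0;0 0 0 -0.0014 0 0.0026 0;0 0 0 -0.0013 0 0.0027 0;0 0 0 -0.0013 0 0.0027 0"}}

```text
t: 28.22
eef_pos: [0.4495, -0.0272, 0.1524]
ee_rot: [3.139, -0.473, -1.562]
force: [-0.6, -0.3, -3.9]
width: 0.0236
gripper_force: 60.0
```

>>> {"fn": "move_arm", "kwargs": {"rows": "0 0 0 -0.0009 0 0.0022 0;0 0 0 -0.0009 0 0.0022 0;0 0 0 -0.0009 0 0.0022 0;0 0 0 -0.0009 0 0.0022 0;0 0 0 -0.0008 0 0.0023 0;0 0 0 -0.0007 0 0.0023 0;0 0 0 0 0 0 0"}}

```text
t: 29.1
eef_pos: [0.4495, -0.0289, 0.1384]
ee_rot: [3.139, -0.473, -1.562]
force: [-0.2, -0.3, -1.2]
width: 0.0238
gripper_force: 60.0
```

```bash
python3 st.py .0045 1.46 1.52 1.58; python3 m2.py w12
```

```text
t 29.1 p [ 0.4495 -0.0289  0.1384] rpy [179.8602 -27.1171 -89.4942] F [-0.2497 -0.3248 -1.2154] M [ 1.8377 -0.0666  0.0054]
th 1.46 shift tool from here [ 0.0021  0.     -0.0065] world [0.0011 0.0068]
th 1.52 shift tool from here [-0.0002 -0.      0.0003] world [ 0.0001 -0.0003]
th 1.58 shift tool from here [-0.0022 -0.      0.0072] world [-0.0013 -0.0074]
eye 62 pix 259 269 54 60 rel hook 1/50/99% [-0.002   0.0017 -0.0139] [ 0.0006  0.0101 -0.006 ] [ 0.0034  0.0114 -0.002 ]
steel 491 pix 276 289 48 91 rel hook 1/50/99% [-0.0147  0.0101  0.0003] [-0.0112  0.0274  0.0027] [-0.0072  0.0398  0.0043]
blue 25315 [ 0.4612 -0.1536  0.1853] normal [0.0009 0.067  0.9978] dir from hinge, theta~ 1.4186689277439455
```

The flap is down and the load on the hook is gone. I'll lower the hook to the middle of the ring, then feel for the ring's rear side to centre the lip.

>>> {"fn": "move_arm", "kwargs": {"rows": "0 0 0 -0.001 0 0.002 0;0 0 0 -0.0011 0 0.002 0;0 0 0 0 0 0 0;0 0 0 0 0 0 0"}}

```text
t: 29.65
eef_pos: [0.4495, -0.0287, 0.1338]
ee_rot: [3.139, -0.473, -1.562]
force: [-0.2, 1.2, -1.8]
width: 0.0239
gripper_force: 60.0
```

>>> {"fn": "move_arm", "kwargs": {"rows": "0 0 0 0.0009 0 0.00045 0;0 0 0 0.0009 0 0.00045 0;0 0 0 0.0009 0 0.00045 0;0 0 0 0 0 0 0"}}

```text
t: 30.15
eef_pos: [0.4495, -0.0318, 0.1339]
ee_rot: [3.139, -0.473, -1.562]
force: [0.5, 0.9, -2.5]
width: 0.0235
gripper_force: 60.0
```

>>> {"fn": "move_arm", "kwargs": {"rows": "0 0 0 0.0009 0 0.00045 0;0 0 0 0 0 0 0"}}

```text
t: 30.4
eef_pos: [0.4495, -0.0328, 0.1339]
ee_rot: [3.139, -0.473, -1.562]
force: [0.6, -0.3, -2.3]
width: 0.0236
gripper_force: 60.0
```

>>> {"fn": "move_arm", "kwargs": {"rows": "0 0 0 0.0009 0 0.00045 0;0 0 0 0 0 0 0"}}

```text
t: 30.65
eef_pos: [0.4495, -0.0338, 0.1338]
ee_rot: [3.139, -0.473, -1.562]
force: [0.4, -0.8, -2.2]
width: 0.0236
gripper_force: 60.0
```

>>> {"fn": "move_arm", "kwargs": {"rows": "0 0 0 0.0009 0 0.00045 0;0 0 0 0 0 0 0"}}

```text
t: 30.9
eef_pos: [0.4495, -0.0348, 0.1339]
ee_rot: [3.139, -0.473, -1.562]
force: [0.3, 0.3, -2.0]
width: 0.0238
gripper_force: 60.0
```

>>> {"fn": "move_arm", "kwargs": {"rows": "0 0 0 0.0009 0 0.00045 0;0 0 0 0 0 0 0"}}

```text
t: 31.15
eef_pos: [0.4495, -0.0359, 0.1339]
ee_rot: [3.139, -0.473, -1.562]
force: [0.6, -0.1, -3.1]
width: 0.0235
gripper_force: 60.0
```

>>> {"fn": "move_arm", "kwargs": {"rows": "0 0 0 0.0009 0 0.00045 0;0 0 0 0 0 0 0"}}

```text
t: 31.4
eef_pos: [0.4496, -0.0367, 0.1339]
ee_rot: [3.139, -0.473, -1.562]
force: [0.1, 0.4, -1.0]
width: 0.0235
gripper_force: 60.0
```

```bash
python3 st.py 0 1.52; python3 m2.py w13; python3 - <<'E'
import cv2
cv2.imwrite("pics/w13c.png",cv2.resize(cv2.imread("pics/w13.png")[:130,180:360],None,fx=4,fy=4,interpolation=cv2.INTER_CUBIC))
E
```

```text
t 31.4 p [ 0.4496 -0.0367  0.1339] rpy [179.8752 -27.0753 -89.509 ] F [ 0.0858  0.3698 -0.99  ] M [ 2.0884  0.0319 -0.0471]
th 1.52 shift tool from here [-0.0072 -0.0001 -0.0033] world [ 0.0079 -0.0003]
eye 45 pix 259 268 61 65 rel hook 1/50/99% [-0.002   0.0146 -0.0061] [ 0.0008  0.0178 -0.0024] [0.0034 0.0193 0.0018]
steel 400 pix 276 289 54 90 rel hook 1/50/99% [-0.0146  0.015   0.0003] [-0.0112  0.0296  0.0028] [-0.0072  0.0397  0.0042]
blue 29018 [ 0.4606 -0.1549  0.1853] normal [0.0009 0.0539 0.9985] dir from hinge, theta~ 1.4169029738038463
```

View pics/w13c.png

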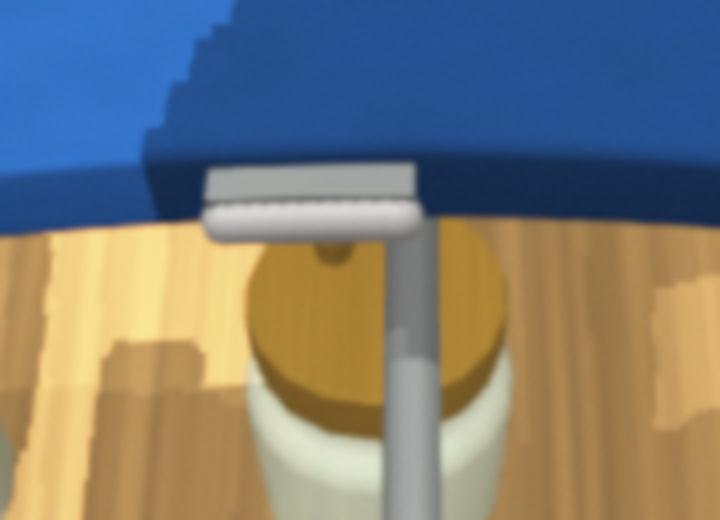

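The crop shows the rod going under the flap's edge, with the rim of the ring just visible at crop (335,250). The rear side hasn't been reached. I'll back off 1.5 mm and feel for the ring's lower side.

>>> {"fn": "move_arm", "kwargs": {"rows": "0 0 0 -0.0013 0 -0.0007 0;0 0 0 -0.0005 0 0.0009 0;0 0 0 -0.0004 0 0.0009 0;0 0 0 0 0 0 0;0 0 0 0 0 0 0"}}

```text
t: 32.08
eef_pos: [0.4495, -0.0354, 0.1319]
ee_rot: [3.139, -0.473, -1.562]
force: [-0.3, -0.7, -1.7]
width: 0.0236
gripper_force: 60.0
```

>>> {"fn": "move_arm", "kwargs": {"rows": "0 0 0 -0.0005 0 0.0009 0;0 0 0 0 0 0 0;0 0 0 0 0 0 0"}}

```text
t: 32.45
eef_pos: [0.4496, -0.0353, 0.131]
ee_rot: [3.139, -0.473, -1.562]
force: [-0.6, 0.4, -0.9]
width: 0.0234
gripper_force: 60.0
```

>>> {"fn": "move_arm", "kwargs": {"rows": "0 0 0 -0.0004 0 0.0008 0;0 0 0 0 0 0 0;0 0 0 0 0 0 0"}}

```text
t: 32.83
eef_pos: [0.4496, -0.0353, 0.1301]
ee_rot: [3.139, -0.473, -1.562]
force: [0.1, 1.4, 1.0]
width: 0.0237
gripper_force: 60.0
```

>>> {"fn": "move_arm", "kwargs": {"rows": "0 0 0 -0.0004 0 0.0008 0;0 0 0 0 0 0 0;0 0 0 0 0 0 0"}}

```text
t: 33.2
eef_pos: [0.4496, -0.0353, 0.1293]
ee_rot: [3.139, -0.473, -1.562]
force: [0.6, 1.9, 3.0]
width: 0.0238
gripper_force: 60.0
```

>>> {"fn": "move_arm", "kwargs": {"rows": "0 0 0 0.0014 0 -0.0027 0;0 0 0 0.0013 0 -0.0026 0;0 0 0 0.0011 0 0.0005 0;0 0 0 0 0 0 0;0 0 0 0 0 0 0"}}

```text
t: 33.83
eef_pos: [0.4494, -0.0366, 0.135]
ee_rot: [3.139, -0.473, -1.562]
force: [-0.2, -0.4, -2.0]
width: 0.0238
gripper_force: 60.0
```

>>> {"fn": "move_arm", "kwargs": {"rows": "0 0 0 0 0.002 0 0;0 0 0 0 0.002 0 0;0 0 0 0 0.002 0 0;0 0 0 0 0 0 0"}}

```text
t: 34.33
eef_pos: [0.4434, -0.0365, 0.1352]
ee_rot: [3.139, -0.473, -1.562]
force: [-0.1, -0.1, -2.0]
width: 0.0239
gripper_force: 60.0
```

>>> {"fn": "move_arm", "kwargs": {"rows": "0 0 0 0 0.001 0 0;0 0 0 0 0.001 0 0;0 0 0 0 0 0 0"}}

```text
t: 34.7
eef_pos: [0.4414, -0.0366, 0.1351]
ee_rot: [3.139, -0.473, -1.562]
force: [0.2, 0.4, -1.5]
width: 0.0236
gripper_force: 60.0
```

>>> {"fn": "move_arm", "kwargs": {"rows": "0 0 0 0 0.001 0 0;0 0 0 0 0.001 0 0;0 0 0 0 0 0 0"}}

```text
t: 35.08
eef_pos: [0.4395, -0.0366, 0.1351]
ee_rot: [3.139, -0.473, -1.562]
force: [-0.8, 0.4, -1.7]
width: 0.0237
gripper_force: 60.0
```

No force as the lip passes the ring plane. I'll keep withdrawing.

>>> {"fn": "move_arm", "kwargs": {"rows": "0 0 0 0 0.0015 0 0;0 0 0 0 0.0015 0 0;0 0 0 0 0 0 0"}}

```text
t: 35.45
eef_pos: [0.4364, -0.0366, 0.1351]
ee_rot: [3.139, -0.473, -1.562]
force: [0.0, -0.3, -1.8]
width: 0.024
gripper_force: 60.0
```

>>> {"fn": "move_arm", "kwargs": {"rows": "0 0 0 0 0.002 0 0;0 0 0 0 0.002 0 0;0 0 0 0 0.003 0 0;0 0 0 0 0.004 0 0;0 0 0 0 0.004 0 0;0 0 0 0 0 0 0"}}

```text
t: 36.2
eef_pos: [0.4212, -0.0367, 0.1352]
ee_rot: [3.139, -0.473, -1.562]
force: [0.3, -1.1, -1.8]
width: 0.0237
gripper_force: 60.0
```

```bash
python3 m2.py w14; python3 - <<'E'
from h import *
Rs=R.from_euler("xyz",[3.1392,-.473,-1.6709]); goal(np.array([.5409,.1642,.0649]),Rs)
E
```

```text
steel 469 pix 276 289 56 91 rel hook 1/50/99% [-0.0149  0.0155 -0.0002] [-0.0113  0.0285  0.0026] [-0.0073  0.0398  0.0044]
blue 28764 [ 0.4547 -0.1561  0.1853] normal [0.0029 0.0435 0.9991] dir from hinge, theta~ 1.4157655325615826
t 36.25 p [ 0.4215 -0.0366  0.1352] rpy [179.8749 -27.0816 -89.4892] q [ 0.7102  0.1187 -0.8338  0.4292 -0.9834 -1.008 ] F [-0.2607 -0.2185 -0.9822] w 0.02383081802792705
turn(deg) [-2.8566  0.0066  5.561 ] shift in tool now [-0.2099 -0.1211 -0.0286] in goal axes [-0.2206 -0.0987 -0.0341]
```

Unhooked, and the flap stays open. I'll carry the pole back over the rest.

>>> {"fn": "move_arm", "kwargs": {"rows": "0 0 0 -0.018 0 -0.0092 0;0 0 0 -0.036 0 -0.0184 0;0 0 0 -0.036 -0.01 -0.0184 0;0 0 0 -0.027 -0.03 -0.0138 0;0 0 0 -0.027 -0.035 -0.0138 0;0 0 0 -0.022 -0.03 -0.0112 0;0 0 0 -0.0129 -0.0144 -0.0064 0;0 0 0 0 0 0 0"}}

```text
t: 37.25
eef_pos: [0.5403, 0.1659, 0.1338]
ee_rot: [3.139, -0.473, -1.562]
force: [-0.8, -0.8, -1.6]
width: 0.0234
gripper_force: 60.0
```

>>> {"fn": "move_arm", "kwargs": {"rows": "-1.43 0 2.78 0 0 0 0;-1.43 0 2.78 0 0 0 0;0 0 0 0 0 0 0;0 0 0 0 0 0 0"}}

```text
t: 37.75
eef_pos: [0.5394, 0.1648, 0.1347]
ee_rot: [3.139, -0.473, -1.671]
force: [0.2, -0.1, -1.7]
width: 0.0237
gripper_force: 60.0
```

```bash
python3 - <<'E'
from h import *
Rs=R.from_euler("xyz",[3.1392,-.473,-1.6709]); goal(np.array([.5409,.1642,.110]),Rs)
E
```

```text
t 37.75 p [0.5394 0.1648 0.1347] rpy [179.8502 -27.0928 -95.7557] q [ 0.8245  0.4286 -0.3392  0.2953 -1.2073 -1.088 ] F [ 0.2318 -0.0619 -1.7068] w 0.023720370738756488
turn(deg) [ 0.0219  0.0081 -0.018 ] shift in tool now [-0.0109 -0.0016  0.0222] in goal axes [-0.0109 -0.0016  0.0222]
```

>>> {"fn": "move_arm", "kwargs": {"rows": "0 0 0 -0.0055 -0.0016 0.0111 0;0 0 0 -0.0054 0 0.0111 0;0 0 0 0 0 0 0"}}

```text
t: 38.12
eef_pos: [0.5401, 0.1637, 0.1084]
ee_rot: [3.137, -0.475, -1.67]
force: [0.3, 0.2, -1.6]
width: 0.0237
gripper_force: 60.0
```

>>> {"fn": "move_arm", "kwargs": {"rows": "0 0 0 -0.005 0 0.0098 0;0 0 0 -0.005 0 0.0098 0;0 0 0 -0.0046 0 0.0089 0;0 0 0 -0.0032 0 0.0062 0;0 0 0 0 0 0 0"}}

```text
t: 38.75
eef_pos: [0.5406, 0.1642, 0.0703]
ee_rot: [3.138, -0.474, -1.671]
force: [0.1, -0.2, -1.8]
width: 0.0234
gripper_force: 60.0
```

```bash
python3 - <<'E'
from h import *
Rs=R.from_euler("xyz",[3.1392,-.473,-1.6709]); goal(np.array([.5409,.1642,.0649]),Rs)
E
```

```text
t 38.75 p [0.5406 0.1642 0.0703] rpy [179.8021 -27.1549 -95.7309] q [ 0.8207  0.5021 -0.3991  0.3152 -1.0805 -1.1289] F [ 0.0919 -0.2187 -1.7757] w 0.023412245242175764
turn(deg) [ 0.0587 -0.054   0.0039] shift in tool now [-0.0025 -0.0003  0.0048] in goal axes [-0.0025 -0.0003  0.0048]
```

Going down the last 5 mm, then releasing.

>>> {"fn": "move_arm", "kwargs": {"rows": "0 0 0 -0.0012 0 0.0024 0;0 0 0 -0.0011 0 0.0022 0;0 0 0 0 0 0 0;0 0 0 0 0 0 0"}}

```text
t: 39.25
eef_pos: [0.5408, 0.1645, 0.0659]
ee_rot: [3.139, -0.473, -1.671]
force: [0.5, -0.2, -2.1]
width: 0.0239
gripper_force: 60.0
```

>>> {"fn": "move_arm", "kwargs": {"rows": "0 0 0 0 0 0 0.0245;0 0 0 0 0 0 0.03;0 0 0 0 0 0 0.05;0 0 0 0 0 0 0.0876;0 0 0 0 0 0 0.0876;0 0 0 0 0 0 0.0876;0 0 0 0 0 0 0.0876;0 0 0 0 0 0 0.0876"}}

```text
t: 40.25
eef_pos: [0.5408, 0.1644, 0.0658]
ee_rot: [3.139, -0.473, -1.671]
force: [-0.1, -0.3, -0.0]
width: 0.0838
gripper_force: 0.0
```

>>> {"fn": "move_arm", "kwargs": {"rows": "0 0 0 0 0 -0.01 0.0876;0 0 0 0 0 -0.03 0.0876;0 0 0 0 0 -0.05 0.0876;0 0 0 0 0 -0.05 0.0876;0 0 0 0 0 -0.03 0.0876;0 0 0 0 0 0 0.0876;0 0 0 0 0 0 0.0876"}}

```text
t: 41.12
eef_pos: [0.5486, 0.2413, 0.2168]
ee_rot: [3.138, -0.473, -1.671]
force: [-0.6, 0.0, -0.5]
width: 0.0874
gripper_force: 0.0
```

```bash
python3 - <<'E'
from h import *
p,d,T,W=wcam("w15"); s,p0,R0=rpose(); print(s["t"],p0,s["force"],s["width"])
hsv=cv2.cvtColor(p,cv2.COLOR_BGR2HSV); h,s,v=[hsv[...,i].astype(int) for i in range(3)]
m=((h<8)|(h>172))&(s>170)&(v>60)&(W[...,2]>.075)&(W[...,2]<.1)&(d>0)&(abs(W[...,0]-.545)<.03)&(abs(W[...,1]-.22)<.09)
P=W[m]; print(len(P),cv2.minAreaRect(P[:,:2].astype(np.float32)),np.percentile(P[:,2],[5,50,95]))
t,dt=arm.grab_frame("top"); X=cloud("top",dt); z=np.load("pics/top0.npz")
b=(X[...,2]>.15)&(X[...,2]<.21)&(X[...,1]>-.28)&(X[...,1]<-.1)&(X[...,0]>.32)&(X[...,0]<.6); Q=X[b]; n=np.linalg.svd(Q-Q.mean(0),full_matrices=False)[2][2]; print("flap",len(Q),n,Q.mean(0))
cv2.imwrite("pics/end.png",np.hstack([cv2.resize(t,(400,300)),cv2.resize(p,(400,300))]))
E
```

```text
41.175 [0.5485 0.2409 0.2164] [-0.7861  0.0595 -0.5595] 0.0879726028318789
2812 ((0.5466058254241943, 0.22271929681301117), (0.13180921971797943, 0.02335221692919731), 84.02458190917969) [0.0871 0.0888 0.09  ]
flap 6285 [-0.0007  0.0449 -0.999 ] [ 0.4569 -0.2099  0.1818]
```

View pics/end.png

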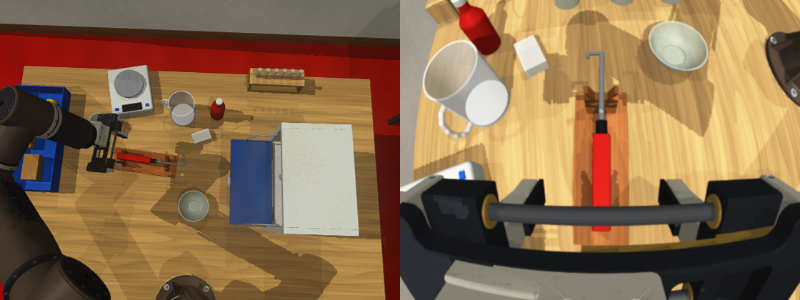

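The pole lies in both forks and the flap is level and open. The hand is clear of everything.

```bash
python3 -c "
from station import arm
print(arm.job_done())"
```

```text
the job is handed in; nothing more can be done
None
```

I handed the job in at about 41 s of the 72 s allowed: the flap was pulled off its catch, let down on the hook and lies open, and the pole is back in both forks with the gripper clear; the verdict was not shown.

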